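Load the battery charger and set its pack count

ROBOT

A 6-joint arm with a two-finger parallel gripper is mounted at the origin on the work surface. World frame = base frame: x ahead of the robot, y to its left, z up, the work surface at z = 0. Lengths are in m, angles in rad, forces in N, time in s.
With the tool pointing down it reaches from about 0.25 to 0.725 m from the base axis. Payload 4 kg.
Tool frame: the origin (TCP) lies midway between the tips of the shut fingers; the grasp point (between the pads) lies 19 mm behind it; z points along the fingers, y is the direction in which the jaws open and shut (so a half turn about z gives the same grasp; the last joint's range is limited). The gripper opens to 85 mm and grips with 20 to 120 N. Pads are 22 mm wide; open, the fingers measure 114 mm over their backs; the gripper's body (76 mm by 85 mm) begins 54 mm behind the grasp point. The pads swing forward as they close: fully open they stand 13 mm farther back than shut.
Start: joints at [1.192, 0.241, 0.005, 1.335, 0, 1.571], TCP at [0.185, 0.465, 0.231] pointing down, gripper open.
Joint ranges: [-2.72, 2.72], [-1.05, 1.87], [-1.09, 1.28], [-1.99, 2.15], [-1.42, 1.44], [-3.14, 3.14]. Speed limits (rad/s): [2.79, 2.79, 3.14, 3.14, 3.14, 3.14].

INTERFACE

Orientations are given as a unit quaternion [x, y, z, w].
In Python, from workcell import get_obs, camera, camera_model, job_done, masks_of gives the robot as it stands.
- The arm moves only by the tool jog_arm, never from a script. Its argument "deltas" is a list that holds one entry, the list of rows, each a list of 7 numbers: the shift along the tool's x, y, z in mm, then the turn, a rotation vector about the tool's x, y, z in degrees, then the finger opening in mm, from 0 to 85.4. A call has 1 to 5 rows; each row shifts and turns the pose as measured when the row begins, along the tool's axes as they then stand; what a row does not reach is not made up. A row lasts 1/10 s, in which the tool goes at most 50 mm and 8.59 degrees, less where a joint would pass 70% of its speed; a pose out of reach is approached as far as the arm can. A call with a gripper value outside its range is refused whole. The fingers move at their own pace and stop on an object; the grip force is fixed at half the most. Time passes only in rows, so rows that do not move let the fingers close. It gives the time, the measured TCP pose, the force and the opening at its end, in the units of the state.
- get_obs(): the state, without advancing time (a new reading comes with each control period).
- camera(name): name is "scene" or "top" or "wrist"; returns the picture (480x640x3 uint8, red, green, blue); there is no depth.
- camera_model(name): a dict with "fovy" (degrees; the focal length in pixels is half the picture's height over the tangent of half this angle, whatever the lens; pixels are square), "cx", "cy" (the principal point, pixels), "pose" (4x4, takes a point from camera to world coordinates); the wrist camera has in their place "T_tool_cam" (4x4, takes a point from camera to tool coordinates, whose origin is the TCP and whose axes are the flange's). Camera axes: x right, y down, z forward; pixel columns grow to the right and rows downward; lengths in m; the calibration is good to about 2 mm. A picture is of the moment at which its call begins: read the wrist's pose just before it. camera_model takes no time and is no camera call.
- job_done(): hands the job in, once; it reports no verdict.
Trained networks look in the newest picture that a camera, given by its name, has taken for a name from the list of things; names that differ only in an ending like _2 or _b are one class to them, and where a whole thing is asked for, a point or a joint stands for the part that bears it (a point fixed in the world has none). Each returns a list of dicts, best first, with "conf" (0 to 1); they miss things now and then, are a little off and sometimes report something else, mostly with a low value. They report only what shows in the picture. A call takes as long as a camera call. They do not tell look-alikes from the thing itself.
- masks_of(target, camera): "pixels" (480x640 bool, what is visible of it) and "at" ([column, row] in pixels, amid what is visible of it).
The state is a dict: "clock": time; "joint_pos": joint angles; "joint_vel": joint speeds; "tau": joint torques, N m; "eef_pos": TCP position; "tool_rot": TCP orientation; "ft_force": force on the tool from outside, world axes, zero at the start; "ft_torque": the same for the moment, N m; "grip_width": finger opening in m.
Only numpy, scipy, OpenCV 4.12 (cv2) and the standard library are available. Lean on these libraries where they do the work, as an engineer would, in place of code of your own. Each camera call takes 0.05 s, during which the arm holds its last target. There are 200 camera calls.

TASK

Get the charger going: wind its selector back (anticlockwise) to the end stop, lay every battery pack that is out on the bench flat in a bay of its own on the sloping dock, latch end uppermost and foot against the lip, and turn the selector clockwise from the stop by one click for each pack. With all packs in and the selector set, press the start button fully; leave the other things on the bench alone.

Things in the scene. Friction and masses are not known exactly. Their poses are not given: they have to be found in the camera images.
- pack1: a battery pack, a dark grey block 100 x 38 x 26 mm (its x, y, z), 0.22 kg; a pale 12 mm wide latch ridge, 7 mm high, crosses its top face 40 mm from the middle towards +x (the latch end); the plain -x end, with two brass strips, is its foot. Origin: centre of the underside. It starts flat on the bench, underside down. Always present.
- pack2: a battery pack, a dark grey block 100 x 38 x 26 mm (its x, y, z), 0.22 kg; a pale 12 mm wide latch ridge, 7 mm high, crosses its top face 40 mm from the middle towards +x (the latch end); the plain -x end, with two brass strips, is its foot. Origin: centre of the underside. It starts flat on the bench, underside down. May be absent from the start.
- pack3: a battery pack, a dark grey block 100 x 38 x 26 mm (its x, y, z), 0.22 kg; a pale 12 mm wide latch ridge, 7 mm high, crosses its top face 40 mm from the middle towards +x (the latch end); the plain -x end, with two brass strips, is its foot. Origin: centre of the underside. It starts flat on the bench, underside down. May be absent from the start.
- pack4: a battery pack, a dark grey block 100 x 38 x 26 mm (its x, y, z), 0.22 kg; a pale 12 mm wide latch ridge, 7 mm high, crosses its top face 40 mm from the middle towards +x (the latch end); the plain -x end, with two brass strips, is its foot. Origin: centre of the underside. It starts flat on the bench, underside down. May be absent from the start.
- dock: the fixed grey charging dock. Its flat face, 344 mm wide and 136 mm long, slopes 25 degrees and rises towards its +x, away from the robot. A black lip along the lower edge stands 12 mm off the face, 8 mm thick. No walls between bays; friction holds a pack where it is put. Origin: centre of the underside; face middle 66 mm, lip top about 52 mm, upper edge 95 mm above the bench.
- bay1: one of the dock's four bays in a row, 84 mm apart, a black 98 x 42 mm rectangle flush with the sloping face. Origin: the point of the face under the middle of a well seated pack (foot touching the lip, 50 mm down the slope), 58 mm above the bench. Axes: z square off the face, x up the slope, y along the row.
- bay2: one of the dock's four bays in a row, 84 mm apart, a black 98 x 42 mm rectangle flush with the sloping face. Origin: the point of the face under the middle of a well seated pack (foot touching the lip, 50 mm down the slope), 58 mm above the bench. Axes: z square off the face, x up the slope, y along the row.
- bay3: one of the dock's four bays in a row, 84 mm apart, a black 98 x 42 mm rectangle flush with the sloping face. Origin: the point of the face under the middle of a well seated pack (foot touching the lip, 50 mm down the slope), 58 mm above the bench. Axes: z square off the face, x up the slope, y along the row.
- bay4: one of the dock's four bays in a row, 84 mm apart, a black 98 x 42 mm rectangle flush with the sloping face. Origin: the point of the face under the middle of a well seated pack (foot touching the lip, 50 mm down the slope), 58 mm above the bench. Axes: z square off the face, x up the slope, y along the row.
- selector (a joint): angle of the charger's rotary selector, rad: 0 at its anticlockwise end stop, growing clockwise seen from above, to 2.62 at the other stop. It clicks every 30 degrees (0.524 rad), 6 positions; a detent of about 0.1 Nm pulls it into the nearest one when let go. It starts 3 to 5 clicks from the stop.
- selector_grip (a point): on the selector's vertical axis, 78 mm above the bench, where to grip: a black bar 60 mm long, 15 mm thick, 34 mm high (top 11 mm above this point) on a disc 64 mm across, top 23 mm below this point. At angle 0 the bar lies along the console's x axis, white pointer to its -x; the point turns with the selector, x axis along the bar away from the pointer.
- console: the charger console, a fixed white box 200 x 140 x 45 mm with a grey top, the selector and the start button on top. Origin: centre of its underside; the selector's axis is 35 mm towards -x, the button 62 mm towards +x.
- start (a joint): travel of the grey start button, m: 0 up, 0.006 fully down (about 5 N); it springs back.
- start_top (a point): centre of the top of the round start button, 32 mm across, on the console; pressed straight down.
- plant: a potted plant, terracotta pot 84 mm across and 70 mm high, with leaves to 125 mm; a bystander, leave it alone. Origin: within it, on its underside.
- tape: a roll of blue tape lying flat, 100 mm across, 25 mm high; a bystander, leave it alone. Origin: within it, on its underside.
- screwdriver: a screwdriver lying on the bench; a bystander, leave it alone. Origin: within it, on its underside.
- board: a bare green circuit board, 90 x 65 mm, 16 mm high; a bystander, leave it alone. Origin: within it, on its underside.
There are look-alikes about, which are no part of the job. What is shaped like the pack3 but pink is not meant.

How it is judged:
By the outcome, as a careful person would: the job done as asked, in the order asked, and still so for the second after the job is handed in, with the robot touching nothing.
Of pack2, pack3, pack4 only 1 to 3 are there at a start; the rules pass over those that are not, and their reading is None.
At some moment in a run one of pack1, pack2, pack3, pack4 may be knocked a few centimetres aside while the robot is not near it.
It also fails if it takes over 210 s, if anything falls off the work surface, if the arm or the gripper's body presses on something with over 40 N, if the wrist force passes 120 N, or if a joint passes its speed limit or range.

## Working session

There is one attempt and no reset: what is moved stays moved. The work goes in short steps, Python scripts to look and compute and a tool call to move; the robot and the scene stay as the last step left them, time stands still between calls to the robot, and variables do not carry over. Pictures are saved under pics/ and viewed, about 12 in all and at most 16, crops included, and the job is handed in when it is done.

Besides the shell and the picture viewer there is one more tool, called as name(argument=value, ...), one argument or row to a line, values as JSON. jog_arm: Moves the arm, as the interface text tells. Its arguments: {"type":"object","properties":{"deltas":{"type":"array"}},"required":["deltas"]}

```bash
mkdir -p pics; ls; python3 - <<'E'
from workcell import *
import cv2,numpy as np
for c in("top","scene"):
    im=camera(c); cv2.imwrite(f"pics/{c}0.png",im[:,:,::-1])
    m=camera_model(c); print(c,m)
    for t in("pack1","dock","console","bay1","selector","start","plant"):
        r=masks_of(t,c); print(t,[(x["conf"],x["at"],int(x["pixels"].sum())) for x in r])
print(camera_model("wrist"));print(get_obs())
E
```

```text
pics
top {'fovy': 42.95168664070286, 'cx': 312.89541664691, 'cy': 239.6471962821644, 'pose': array([[ 2.05899558e-04, -9.95998471e-01,  8.93700414e-02,
         3.86052206e-01],
       [-9.99984367e-01,  2.94314013e-04,  5.58389184e-03,
         7.08405005e-02],
       [-5.58785059e-03, -8.93697940e-02, -9.95982839e-01,
         1.58879133e+00],
       [ 0.00000000e+00,  0.00000000e+00,  0.00000000e+00,
         1.00000000e+00]])}
pack1 [(0.9, [269.8, 260.3], 543), (0.69, [156.5, 263.4], 656), (0.59, [212.9, 260.3], 590), (0.58, [366.0, 259.5], 604)]
dock [(0.63, [314.2, 199.6], 7872)]
console [(0.7, [477.8, 253.2], 4629), (0.32, [267.4, 208.3], 615)]
bay1 [(0.93, [332.3, 209.3], 671), (0.83, [364.8, 205.8], 619), (0.66, [266.1, 207.7], 646), (0.66, [300.6, 210.3], 617)]
selector [(0.92, [481.7, 265.1], 494)]
start [(0.18, [303.0, 206.1], 633)]
plant [(0.88, [428.3, 159.0], 970), (0.51, [316.8, 199.0], 7839)]
scene {'fovy': 54.43118038014702, 'cx': 317.982930187361, 'cy': 240.69684820948405, 'pose': array([[-0.38963917,  0.5699499 , -0.72342134,  1.24993656],
       [ 0.92067287,  0.
[... 1083 characters left out ...]
}
{'clock': 0.8, 'joint_pos': array([ 1.19203095e+00,  2.40565559e-01,  5.03321031e-03,  1.33519101e+00,
       -2.68495023e-05,  1.57079840e+00]), 'joint_vel': array([-2.09070382e-03,  1.75139242e-04,  7.28010484e-04,  3.70124246e-05,
       -3.09413776e-04, -1.73557542e-03]), 'tau': array([ 2.20558936e-04, -3.72151065e+01,  2.52678537e+01,  7.93206837e-04,
        4.60175652e-04,  1.02190395e-06]), 'eef_pos': array([0.18490166, 0.46457619, 0.23133639]), 'tool_rot': array([1.88253676e-01, 9.82120437e-01, 3.33021521e-05, 2.00524572e-05]), 'ft_force': array([-0.79340792, -0.57575803, -0.1666183 ]), 'ft_torque': array([ 0.02647101,  0.01463571, -0.04130535]), 'grip_width': 0.08562905462724786}
```

```bash
python3 - <<'E'
import cv2
a=cv2.imread("pics/top0.png")[120:340,110:560]; cv2.imwrite("pics/top0c.png",cv2.resize(a,None,fx=1.75,fy=1.75,interpolation=cv2.INTER_CUBIC))
E
```

```text
(no output)
```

View pics/top0c.png

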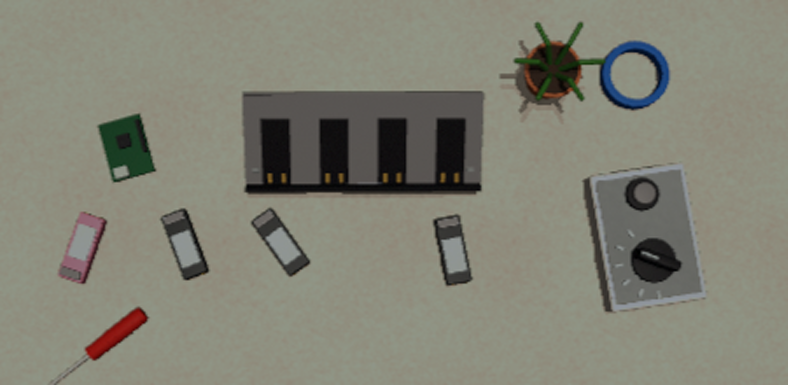

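View pics/scene0.png

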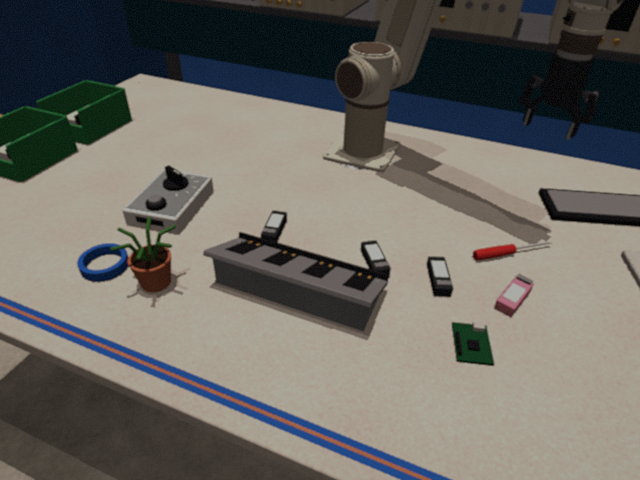

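The images show three grey packs (top-image full coordinates about (216,259), (270,257), (368,263)), with latch ends towards the dock, plus a pink decoy at (157,263). The selector pointer points left and slightly up, about 4 clicks from the stop.

```bash
cat > h.py <<'E'
from workcell import *
import cv2, numpy as np
from scipy.spatial.transform import Rotation as R
def ray(cam,px,pose=None):
    m=camera_model(cam); f=240/np.tan(np.radians(m["fovy"])/2)
    T=m["pose"] if pose is None else pose
    d=np.c_[(np.atleast_2d(px)-[m["cx"],m["cy"]])/f,np.ones(len(np.atleast_2d(px)))]
    return T[:3,3],d@T[:3,:3].T
def onz(cam,px,z,pose=None):
    o,d=ray(cam,px,pose); return o+d*((z-o[2])/d[:,2:])
def wpose():
    o=get_obs(); T=np.eye(4); T[:3,:3]=R.from_quat(o["tool_rot"]).as_matrix(); T[:3,3]=o["eef_pos"]
    return T@camera_model("wrist")["T_tool_cam"]
def rects(cam,t,z,pose=None):
    out=[]
    for r in masks_of(t,cam):
        c=max(cv2.findContours(r["pixels"].astype(np.uint8),0,2)[0],key=cv2.contourArea)
        p=onz(cam,c.reshape(-1,2),z,pose)[:,:2]*1000
        (x,y),(w,h),a=cv2.minAreaRect(p.astype(np.float32))
        if w<h: a-=90;w,h=h,w
        out.append((r["conf"],r["at"],np.round([x,y,w,h,(a+90)%180-90],1),p.mean(0).round(1)))
    return sorted(out,key=lambda r:r[1][0])
def tgt(xyz,yaw,tilt=0):
    """tool z down, tool x at yaw+180 (deg), tilted so fingers lean forward by tilt"""
    return R.from_euler('z',yaw,degrees=True)*R.from_euler('y',-tilt,degrees=True)*R.from_euler('x',180,degrees=True)
def go(xyz,yaw,tilt=0):
    "remaining: turn (tool rotvec deg), then shift in the tool axes before and after the turn (mm). yaw=direction of tool x"
    o=get_obs(); r0=R.from_quat(o["tool_rot"]); r1=tgt(xyz,yaw,tilt)
    d=np.array(xyz)-o["eef_pos"]*1000
    print("at",(o["eef_pos"]*1000).round(1),"yaw",np.degrees(np.arctan2(*r0.as_matrix()[1::-1,0])).round(1),"F",o["ft_force"].round(1),"w",round(o["grip_width"]*1e3,1),"t",round(o["clock"],1))
    print(" turn",np.degrees((r0.inv()*r1).as_rotvec()).round(1),"shift now",r0.inv().apply(d).round(1),"after",r1.inv().apply(d).round(1))
E
python3 - <<'E'
from h import *
im=camera("top"); 
for t,z in(("pack1",.026),("bay1",.058),("dock",.066),("console",.045),("selector",.078),("plant",.07),("tape",.02),("board",.016),("screwdriver",.01)):
    print(t); [print("  ",*r) for r in rects("top",t,z)]
# selector / button circles by crops
cv2.imwrite("pics/sel.png",cv2.resize(im[205:305,430:530,::-1],None,fx=6,fy=6,interpolation=cv2.INTER_CUBIC))
E
```

```text
pack1
   0.77 [157.9, 262.9] [471.5 481.3 102.5  45.8 -18.2] [471.5 481.3]
   0.87 [212.8, 259.2] [476.2 331.2 101.6  41.2  20.5] [476.  330.8]
   0.74 [271.1, 261.1] [478.7 191.1  99.   37.6  36.5] [475.4 188.7]
   0.6 [368.2, 259.8] [467.5 -61.3 100.2  40.9   9.5] [468.2 -61.8]
bay1
   0.72 [268.2, 210.7] [6.092e+02 1.957e+02 9.730e+01 4.560e+01 5.000e-01] [608.8 197.1]
   0.79 [301.2, 204.9] [6.091e+02 1.121e+02 9.200e+01 4.060e+01 1.000e-01] [598.6 112.7]
   0.71 [332.4, 210.8] [ 6.09e+02  2.85e+01  9.20e+01  4.06e+01 -1.00e-01] [612.2  31.4]
   0.76 [366.8, 205.9] [610.2 -56.2  96.1  41.5  -2.7] [610.7 -56.2]
dock
   0.67 [314.5, 199.5] [623.4  69.3 349.  147.7  90. ] [624.7  61.3]
console
   0.92 [476.4, 254.6] [ 485.5 -337.2  201.4  149.6    8.9] [ 485.8 -333.2]
selector
   0.22 [426.6, 157.6] [ 740.  -208.1  112.4  112.3  -58.3] [ 740.6 -209.7]
   0.74 [481.3, 269.2] [ 450.4 -340.2   63.6   63.6   35. ] [ 451.4 -347. ]
   0.68 [481.5, 227.0] [ 545.6 -328.7   28.6   27.9  -45.5] [ 545.6 -326. ]
plant
   0.7 [426.0, 160.0] [ 731.4 -214.2  109.5  106.1  -28. ] [ 737.8 -213.1]
   0.35 [482.7, 268.7] [ 451.1 -341.9   60.7   58.9  -60.2] [ 449.1 -345.8]
tape
   0.18 [335.0, 211.9] [ 6.146e+02  2.740e+01  9.430e+01  4.160e+01 -1.000e-01] [608.2  24.9]
   0.89 [472.2, 152.9] [ 728.8 -335.3  103.4   97.4  -45.1] [ 729.6 -335.5]
board
   0.92 [180.2, 202.0] [620.3 421.7  91.7  66.1  15.1] [620.5 423.3]
screwdriver
   0.56 [173.0, 311.1] [317.2 472.9 200.4  28.  -54. ] [318.2 466.9]
```

View pics/sel.png

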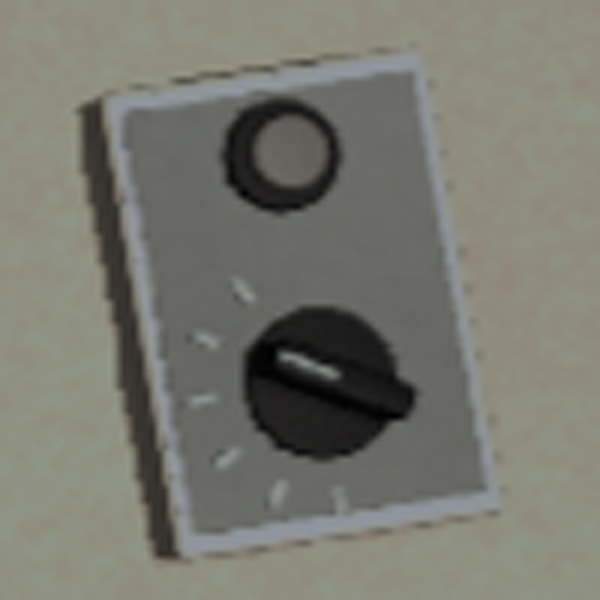

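```bash
python3 - <<'E'
from h import *
for p,z in(((483.7,268.8),.055),((478.3,231),.06)): print(onz("top",p,z).round(4))
print(get_obs()["joint_pos"].round(3))
go([450,-342,170],69.5)
E
```

```text
[[ 0.4501 -0.3493  0.055 ]]
[[ 0.5449 -0.3367  0.06  ]]
[1.192 0.241 0.005 1.335 0.    1.571]
at [184.9 464.6 231.3] yaw 158.3 F [ 1.   0.6 -0.5] w 85.2 t 1.3
 turn [-0.   0.  88.8] shift now [-544.6 -651.3   61.3] after [-662.6  530.8   61.3]
```

jog_arm(
  deltas=[
    [[0,0,0,0,0,8,60],[0,0,0,0,0,8,60]],
  ],
)

```text
clock: 1.5
eef_pos: [0.1849, 0.4645, 0.2313]
tool_rot: [0.327, 0.945, -0.0, -0.0]
ft_force: [-0.7, 0.2, 0.2]
grip_width: 0.0606
```

```bash
python3 - <<'E'
from h import *
print(get_obs()["joint_pos"].round(3))
go([450,-342,170],69.5)
E
```

```text
[1.192 0.241 0.005 1.335 0.    1.859]
at [184.9 464.5 231.3] yaw 141.8 F [-0.7  0.2  0.2] w 60.6 t 1.5
 turn [-0.   0.  72.3] shift now [-707.4 -469.5   61.3] after [-662.6  530.8   61.3]
```

jog_arm(
  deltas=[
    [[-39,-26,3,0,0,0,60],[-39,-26,3,0,0,0,60],[-39,-26,3,0,0,0,60],[-39,-26,3,0,0,0,60],[-39,-26,3,0,0,0,60]],
  ],
)

```text
clock: 2.0
eef_pos: [0.2589, 0.2411, 0.2146]
tool_rot: [0.323, 0.946, 0.002, 0.001]
ft_force: [1.2, -0.2, 0.5]
grip_width: 0.0599
```

jog_arm(
  deltas=[
    [[-39,-26,3,0,0,0,60],[-39,-26,3,0,0,0,60],[-39,-26,3,0,0,0,60],[-39,-26,3,0,0,0,60],[-39,-26,3,0,0,0,60]],
  ],
)

```text
clock: 2.5
eef_pos: [0.3355, 0.0105, 0.2003]
tool_rot: [0.322, 0.947, 0.004, 0.004]
ft_force: [1.4, 1.3, -0.1]
grip_width: 0.0599
```

jog_arm(
  deltas=[
    [[-39,-26,3,0,0,0,60],[-39,-26,3,0,0,0,60],[-39,-26,3,0,0,0,60],[-39,-26,3,0,0,0,60],[-39,-26,3,0,0,0,60]],
  ],
)

```text
clock: 3.0
eef_pos: [0.4126, -0.2225, 0.1864]
tool_rot: [0.323, 0.946, 0.005, 0.007]
ft_force: [1.3, 0.2, 0.2]
grip_width: 0.0602
```

jog_arm(
  deltas=[
    [[0,0,0,0,0,8,60],[0,0,0,0,0,8,60],[0,0,0,0,0,8,60],[0,0,0,0,0,8,60],[0,0,0,0,0,8,60]],
  ],
)

```text
clock: 3.5
eef_pos: [0.414, -0.231, 0.1844]
tool_rot: [0.642, 0.766, 0.007, 0.005]
ft_force: [0.6, -0.1, 0.4]
grip_width: 0.0599
```

jog_arm(
  deltas=[
    [[0,0,0,0,0,8,60],[0,0,0,0,0,8,60],[0,0,0,0,0,8,60],[0,0,0,0,0,8,60],[0,0,0,0,0,0,60]],
  ],
)

```text
clock: 4.0
eef_pos: [0.414, -0.2312, 0.1844]
tool_rot: [0.835, 0.549, 0.008, 0.003]
ft_force: [0.5, 0.2, -0.6]
grip_width: 0.0604
```

```bash
python3 - <<'E'
from h import *
go([450,-347,170],69.5)
E
```

```text
at [ 414.  -231.2  184.4] yaw 66.7 F [ 0.5  0.2 -0.6] w 60.4 t 4.0
 turn [ 0.8 -0.6 -2.8] shift now [-92.2  78.7  14.6] after [-95.8  74.3  14.4]
```

jog_arm(
  deltas=[
    [[-31,26,5,0.8,-0.6,-2.8,60],[-31,26,5,0,0,0,60],[0,0,0,0,0,0,60]],
  ],
)

```text
clock: 4.3
eef_pos: [0.4399, -0.309, 0.1743]
tool_rot: [0.818, 0.576, -0.0, 0.0]
ft_force: [0.6, 0.4, 0.3]
grip_width: 0.0598
```

```bash
python3 - <<'E'
from h import *
go([450,-347,170],69.5)
P=wpose(); im=camera("wrist"); cv2.imwrite("pics/w1.png",im[:,:,::-1])
for t,z in(("selector",.055),("start",.05),("console",.045)): print(t,*rects("wrist",t,z,P),sep="\n  ")
E
```

```text
at [ 439.9 -309.   174.3] yaw 70.3 F [0.6 0.4 0.3] w 59.8 t 4.3
 turn [-0.   0.1  0.8] shift now [-32.3  22.3   4.3] after [-32.   22.8   4.3]
selector
  (0.87, [356.6, 273.9], array([ 447.4, -351.9,   77.1,   62.8,   43.3]), array([ 452.5, -353.7]))
  (0.2, [621.5, 138.5], array([ 658.6, -317.7,   78.6,   28.6,   85.8]), array([ 658.9, -317.6]))
start
  (0.97, [473.1, 219.9], array([ 551.6, -339.2,   36.7,   33.2,  -61.3]), array([ 553.2, -338.2]))
console
  (0.83, [393.0, 234.1], array([ 486.3, -339.7,  197.5,  143.9,    8.4]), array([ 490.4, -335.5]))
```

View pics/w1.png

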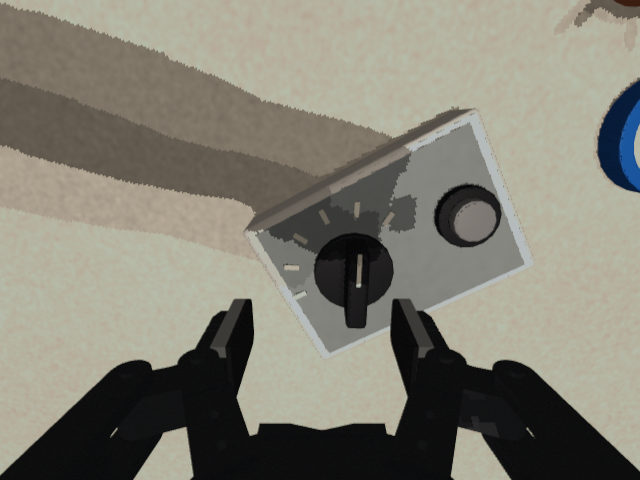

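```bash
python3 - <<'E'
from h import *
P=wpose()
c=onz("wrist",[(531,264),(476,109),(326,357),(246,231)],.045,P)*1000; print(c.round(1),c.mean(0).round(1))
y=[np.degrees(np.arctan2(*(c[a]-c[b])[1::-1])) for a,b in((0,2),(1,3))]; print(y)
u=np.array([np.cos(np.radians(np.mean(y))),np.sin(np.radians(np.mean(y)))]); print("sel",c.mean(0)[:2]-35*u,"btn",c.mean(0)[:2]+62*u)
print("disc",onz("wrist",(353.5,271),.055,P)*1e3,"bar",onz("wrist",[(359,238),(356,327)],.08,P)*1e3,"btn",onz("wrist",(474,221),.06,P)*1e3)
E
```

```text
[[ 589.1 -390.2   45. ]
 [ 571.8 -257.6   45. ]
 [ 401.4 -418.6   45. ]
 [ 380.9 -286.1   45. ]] [ 485.8 -338.1   45. ]
[np.float64(8.598341638657052), np.float64(8.476693048832942)]
sel [ 451.18733521 -343.33363689] btn [ 547.11246517 -328.93330904]
disc [[ 451.11794462 -343.08248872   55.        ]] bar [[ 463.80931741 -309.817673     80.        ]
 [ 440.00810394 -376.56937791   80.        ]] btn [[ 548.12670529 -332.67662832   60.        ]]
```

```bash
python3 - <<'E'
from h import *
go([451,-343,62],69)
E
```

```text
at [ 438.2 -304.9  175.3] yaw 70.4 F [-0.3 -0.1  0.3] w 59.8 t 4.5
 turn [-0.1 -0.   1.4] shift now [-31.7  25.  113.2] after [-31.   25.6 113.3]
```

jog_arm(
  deltas=[
    [[-17,12,15,0,0,1.4,60],[-17,12,15,0,0,0,60],[0,0,0,0,0,0,60],[0,0,0,0,0,0,60]],
  ],
)

```text
clock: 4.9
eef_pos: [0.449, -0.3414, 0.1475]
tool_rot: [0.822, 0.569, 0.001, -0.0]
ft_force: [0.3, 0.1, 0.3]
grip_width: 0.0601
```

```bash
python3 - <<'E'
from h import *
go([451.5,-348,62],69)
P=wpose(); im=camera("wrist"); cv2.imwrite("pics/w2.png",im[:,:,::-1]); print(np.abs(wpose()-P).max())
E
```

```text
at [ 449.  -341.4  147.5] yaw 69.4 F [0.3 0.1 0.3] w 60.1 t 4.9
 turn [ 0.  -0.1  0.4] shift now [-5.4  4.7 85.5] after [-5.2  4.7 85.5]
0.00013989370435885107
```

View pics/w2.png

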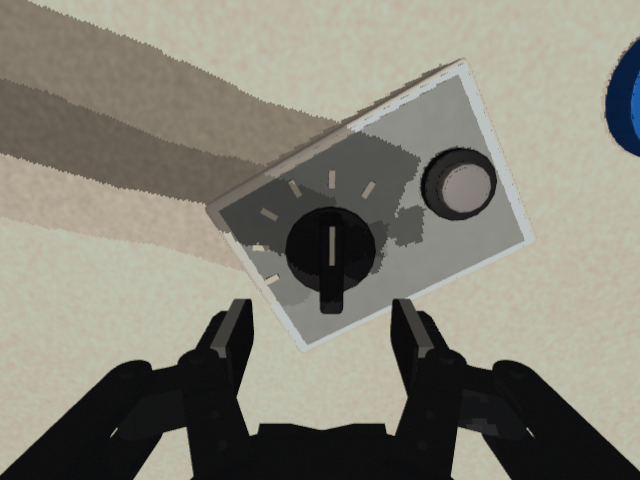

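```bash
python3 - <<'E'
from h import *
P=wpose()
c=onz("wrist",[(535,240),(465,58),(304,350),(206,207)],.045,P)*1000; print(c.mean(0).round(1))
y=[np.degrees(np.arctan2(*(c[a]-c[b])[1::-1])) for a,b in((0,2),(1,3))]; print(y)
u=np.array([np.cos(np.radians(np.mean(y))),np.sin(np.radians(np.mean(y)))]); s=c.mean(0)[:2]-35*u;print("sel",s,"btn",c.mean(0)[:2]+62*u)
print("disc",onz("wrist",(331,250.5),.055,P)*1e3,"btn",onz("wrist",(466.5,184.5),.06,P)*1e3)
go([*s,62],69.4)
E
```

```text
[ 487.6 -342.5   45. ]
[np.float64(8.29526471549223), np.float64(8.399626691183203)]
sel [ 452.96344178 -347.56041345] btn [ 548.93581513 -333.47838398]
disc [[ 453.41241159 -347.5650533    55.        ]] btn [[ 550.78141443 -334.20690242   60.        ]]
at [ 448.9 -341.4  147.5] yaw 69.4 F [-0.6  0.5 -0.4] w 60.0 t 5.0
 turn [ 0.  -0.1 -0. ] shift now [-4.5  6.  85.4] after [-4.4  6.  85.5]
```

jog_arm(
  deltas=[
    [[-4.5,6,20,0,0,0,50],[0,0,25,0,0,0,50],[0,0,25,0,0,0,50],[0,0,12,0,0,0,50],[0,0,0,0,0,0,50]],
  ],
)

```text
clock: 5.45
eef_pos: [0.4554, -0.3445, 0.0699]
tool_rot: [0.82, 0.572, 0.002, 0.004]
ft_force: [0.0, 0.7, -0.7]
grip_width: 0.0501
```

```bash
python3 - <<'E'
from h import *
go([453,-347.6,62],69.4)
E
```

```text
at [ 455.4 -344.5   69.9] yaw 69.8 F [ 0.   0.7 -0.7] w 50.1 t 5.5
 turn [0.5 0.  0.4] shift now [-3.7 -1.2  7.9] after [-3.7 -1.1  7.9]
```

jog_arm(
  deltas=[
    [[-3.7,-1.2,7.9,0.5,0,0.4,50],[0,0,0,0,0,0,0],[0,0,0,0,0,0,0],[0,0,0,0,0,0,0],[0,0,0,0,0,0,0]],
  ],
)

```text
clock: 5.95
eef_pos: [0.4531, -0.3477, 0.0651]
tool_rot: [0.822, 0.569, -0.0, 0.001]
ft_force: [1.1, -0.7, -6.0]
grip_width: 0.0135
```

```bash
python3 - <<'E'
from h import *
go([453,-347.6,62],69.4)
E
```

```text
at [ 453.1 -347.7   65.1] yaw 69.4 F [ 1.1 -0.7 -6. ] w 13.5 t 6.0
 turn [ 0.1  0.1 -0. ] shift now [ 0.1 -0.1  3.1] after [ 0.  -0.1  3.1]
```

jog_arm(
  deltas=[
    [[0,0,0,0,0,-8,0],[0,0,0,0,0,-8,0],[0,0,0,0,0,-8,0],[0,0,0,0,0,-8,0],[0,0,0,0,0,-8,0]],
  ],
)

```text
clock: 6.45
eef_pos: [0.4517, -0.3476, 0.0651]
tool_rot: [0.568, 0.823, -0.001, -0.0]
ft_force: [-1.5, -0.3, -1.3]
grip_width: 0.0142
```

jog_arm(
  deltas=[
    [[0,0,0,0,0,-8,0],[0,0,0,0,0,-8,0],[0,0,0,0,0,-8,0],[0,0,0,0,0,-8,0],[0,0,0,0,0,-8,0]],
  ],
)

```text
clock: 6.95
eef_pos: [0.4506, -0.3485, 0.0651]
tool_rot: [0.239, 0.971, -0.001, -0.001]
ft_force: [-1.4, -0.8, -2.4]
grip_width: 0.0136
```

jog_arm(
  deltas=[
    [[0,0,0,0,0,-8,0],[0,0,0,0,0,-8,0],[0,0,0,0,0,-8,0],[0,0,0,0,0,-4,0],[0,0,0,0,0,0,0]],
  ],
)

```text
clock: 7.45
eef_pos: [0.4503, -0.3494, 0.0651]
tool_rot: [-0.013, 1.0, -0.0, -0.001]
ft_force: [-0.4, -0.0, -1.1]
grip_width: 0.0136
```

```bash
python3 - <<'E'
from h import *
go([453,-347.6,65],188.4); print(get_obs()["ft_torque"])
E
```

```text
at [ 450.3 -349.4   65.1] yaw -178.5 F [-0.4 -0.  -1.1] w 13.6 t 7.5
 turn [-0.  -0.1 -6.9] shift now [-2.7  1.8  0.1] after [-2.9  1.4  0.1]
[0.22668591 0.08830304 0.14707643]
```

jog_arm(
  deltas=[
    [[0,0,0,0,0,-4,0],[0,0,0,0,0,-4,0],[0,0,0,0,0,-3,0],[0,0,0,0,0,-2,0]],
  ],
)

```text
clock: 7.85
eef_pos: [0.4502, -0.3498, 0.0652]
tool_rot: [-0.12, 0.993, 0.0, -0.0]
ft_force: [-0.4, 2.2, -2.2]
grip_width: 0.014
```

```bash
python3 - <<'E'
from h import *
go([453,-347.6,65],188.4); print(get_obs()["ft_torque"])
E
```

```text
at [ 450.2 -349.8   65.2] yaw -166.2 F [-0.4  2.2 -2.2] w 14.0 t 7.8
 turn [ 0.  -0.   5.4] shift now [-3.2  1.5  0.2] after [-3.1  1.8  0.2]
[ 0.45923401  0.02581797 -2.87739589]
```

jog_arm(
  deltas=[
    [[0,0,0,0,0,4,0],[0,0,0,0,0,0,50],[0,0,0,0,0,0,50],[0,0,-40,0,0,0,50],[0,0,-45,0,0,0,50]],
  ],
)

```text
clock: 8.35
eef_pos: [0.4476, -0.3478, 0.1462]
tool_rot: [-0.082, 0.997, 0.004, -0.004]
ft_force: [0.3, -0.0, 0.7]
grip_width: 0.0496
```

```bash
python3 - <<'E'
from h import *
go([453,-347.6,65],188.4); print(get_obs()["ft_torque"])
P=wpose(); im=camera("wrist"); np.save("P3.npy",P); cv2.imwrite("pics/w3.png",im[:,:,::-1])
im=camera("top")
print(*rects("top","pack1",.026),sep="\n")
go([480,120,200],20)
E
```

```text
at [ 447.6 -347.8  146.2] yaw -170.6 F [ 0.3 -0.   0.7] w 49.6 t 8.3
 turn [ 0.5 -0.4  1. ] shift now [-5.9 -1.5 81.1] after [-5.3 -0.6 81.2]
[-0.06295073 -0.06477342  0.00654154]
(0.63, [154.5, 262.7], array([471.2, 481.6, 101.9,  44.3, -18.7]), array([471.5, 481.5]))
(0.93, [214.0, 260.4], array([476.1, 331.7, 103.7,  43.2,  20. ]), array([474.8, 330.6]))
(0.74, [268.7, 258.5], array([479.2, 191.8, 100.1,  38.1,  35.5]), array([480.9, 192.8]))
(0.76, [368.3, 257.7], array([467.5, -61.2,  99.9,  39.1,  11.3]), array([465.9, -61.3]))
at [ 450.7 -350.2  150.2] yaw -170.6 F [-0.1  0.3 -0.3] w 50.5 t 8.5
 turn [ 0.000e+00 -1.000e-01  1.694e+02] shift now [-105.5  459.2  -49.3] after [ 188.4 -431.8  -49.8]
```

View pics/w3.png

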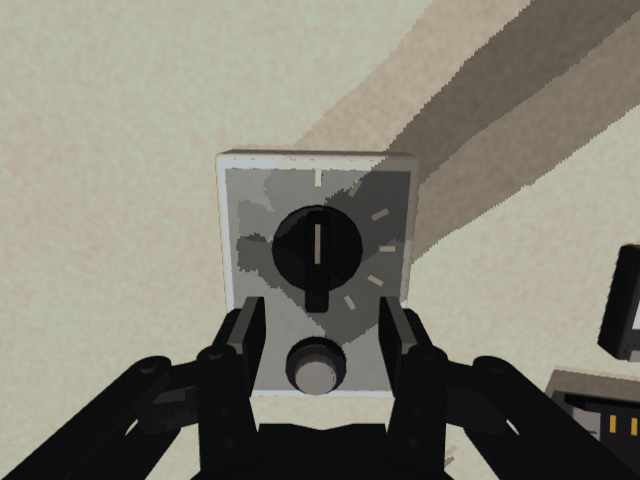

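Pointer is at the first tick, so the selector is at its stop. Next is the nearest pack, at (467,-61).

jog_arm(
  deltas=[
    [[-9,40,0,0,0,0,60],[-9,40,0,0,0,0,60],[-9,40,0,0,0,0,60],[-9,40,0,0,0,0,60],[-9,40,0,0,0,0,60]],
  ],
)

```text
clock: 9.0
eef_pos: [0.4626, -0.1444, 0.1469]
tool_rot: [-0.078, 0.997, -0.001, 0.001]
ft_force: [1.3, -0.1, 0.4]
grip_width: 0.0598
```

jog_arm(
  deltas=[
    [[-9,40,0,0,0,0,60],[-7,30,0,0,0,0,60],[0,0,0,0,0,0,60],[0,0,0,0,0,0,60]],
  ],
)

```text
clock: 9.4
eef_pos: [0.4652, -0.0648, 0.1437]
tool_rot: [-0.084, 0.996, -0.0, -0.001]
ft_force: [-0.1, -0.6, 0.6]
grip_width: 0.0597
```

```bash
python3 - <<'E'
from h import *
P=wpose(); im=camera("wrist"); np.save("P4.npy",P); cv2.imwrite("pics/w4.png",im[:,:,::-1]); print(np.abs(wpose()-P).max())
print(*rects("wrist","pack1",.026,P),sep="\n"); print(*rects("wrist","bay1",.058,P),sep="\n")
go([467,-61,4],190)
E
```

```text
0.0009839291805812944
(0.56, [321.9, 230.7], array([466.7, -64.3, 103.4,  38.6,  10.8]), array([462.1, -67.1]))
(0.62, [484.1, 464.8], array([666.6, 124.6,  68.6,  29.7,  42.7]), array([656.9, 130.2]))
(0.68, [612.7, 287.5], array([479.5, 180.8, 118.1,  48.8,  36. ]), array([468. , 158.1]))
(0.76, [305.5, 387.8], array([585.1, -57.4,  68.4,  43.2,  -0.6]), array([585.6, -58.9]))
(0.58, [391.9, 399.6], array([582.4,  12. ,  63.1,  19.8,   7.3]), array([583.5,  13.5]))
(0.6, [483.8, 464.0], array([632.2, 100. ,  60.6,  26.5,  43. ]), array([624.7, 105.7]))
(0.78, [607.5, 413.4], array([568.7, 188.2,  75.3,  30.2,  55.3]), array([566.8, 183.8]))
at [465.4 -66.1 144. ] yaw -170.6 F [-0.1  0.3 -0. ] w 59.9 t 9.6
 turn [ 0.  -0.1 -0.6] shift now [ -2.7   4.8 140. ] after [ -2.4   4.8 140. ]
```

View pics/w4.png

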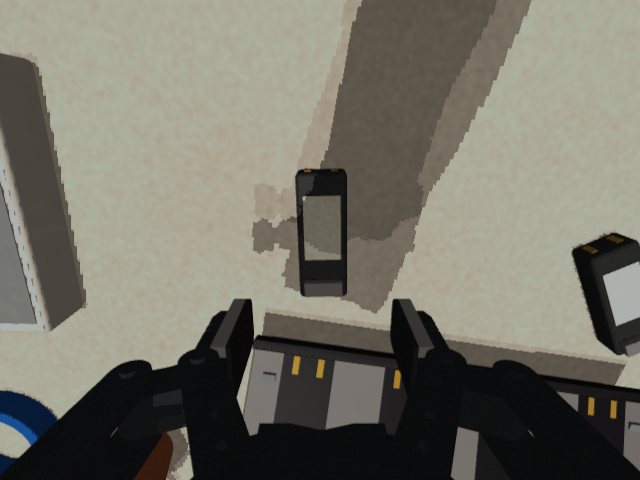

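```bash
python3 - <<'E'
from h import *
P=np.load("P4.npy"); f=onz("wrist",(322,171),.026,P)*1e3; print("foot",f, "centre",f[0,:2]+50*np.array([np.cos(.175),np.sin(.175)]))
print("sides",onz("wrist",[(297,230),(347,230)],.026,P)*1e3)
print("lip front top",onz("wrist",[(258,338),(385,352)],.052,P)*1e3)
print("bay strips low ends",onz("wrist",[(297,356),(397,370),(321,358)],.040,P)*1e3)
im=cv2.imread("pics/w4.png"); cv2.imwrite("pics/w4c.png",cv2.resize(im[300:480,230:460],None,fx=3,fy=3,interpolation=cv2.INTER_CUBIC))
E
```

```text
foot [[418.72866172 -72.05128944  26.        ]] centre [467.96498867 -63.34588256]
sides [[465.4276244  -83.33715946  26.        ]
 [459.15154234 -46.0488874   26.        ]]
lip front top [[546.49174526 -99.49922767  52.        ]
 [542.72510404  -2.23591001  52.        ]]
bay strips low ends [[566.258159   -67.64754603  40.        ]
 [566.06317325  15.18297157  40.        ]
 [564.92783531 -48.20595844  40.        ]]
```

jog_arm(
  deltas=[
    [[-2,3,40,0,0,0,60],[0,0,45,0,0,0,60],[0,0,30,0,0,0,60],[0,0,0,0,0,0,60]],
  ],
)

```text
clock: 9.95
eef_pos: [0.4704, -0.0686, 0.0278]
tool_rot: [-0.078, 0.997, -0.001, 0.003]
ft_force: [-1.5, 0.4, -0.1]
grip_width: 0.0599
```

View pics/w4c.png

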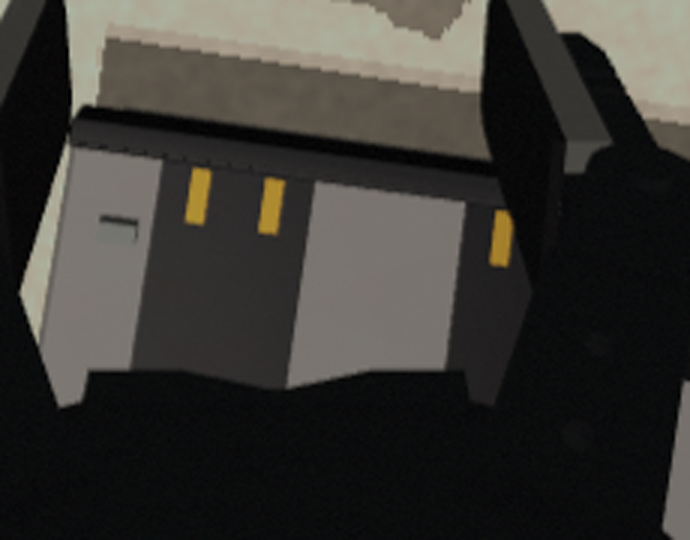

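```bash
python3 - <<'E'
from h import *
go([466,-64,5],189.5)
E
```

```text
at [470.4 -68.6  27.8] yaw -171.1 F [-1.5  0.4 -0.1] w 59.9 t 9.9
 turn [-0.2  0.3 -0.6] shift now [ 3.8  5.3 22.8] after [ 3.6  5.2 22.8]
```

jog_arm(
  deltas=[
    [[3,5,11,-0.2,0.3,-0.6,60],[0,0,12,0,0,0,60],[0,0,0,0,0,0,60]],
  ],
)

```text
clock: 10.25
eef_pos: [0.4684, -0.0661, 0.0054]
tool_rot: [-0.082, 0.997, -0.0, 0.002]
ft_force: [-0.2, -0.1, -0.6]
grip_width: 0.0603
```

```bash
python3 - <<'E'
from h import *
go([467,-64,5],189.5)
E
```

```text
at [468.4 -66.1   5.4] yaw -170.6 F [-0.2 -0.1 -0.6] w 60.3 t 10.2
 turn [-0.   0.2 -0.1] shift now [1.  2.3 0.4] after [1.  2.3 0.4]
```

jog_arm(
  deltas=[
    [[0,2,0,0,0,0,25],[0,0,0,0,0,0,25],[0,0,0,0,0,0,25],[0,0,0,0,0,0,25],[0,0,-30,0,0,0,25]],
  ],
)

```text
clock: 10.75
eef_pos: [0.4665, -0.0635, 0.0355]
tool_rot: [-0.082, 0.997, 0.0, -0.0]
ft_force: [-0.1, 0.0, -1.9]
grip_width: 0.0367
```

jog_arm(
  deltas=[
    [[0,0,-40,0,0,0,25],[0,0,-40,0,0,0,25],[0,0,0,0,0,0,25]],
  ],
)

```text
clock: 11.05
eef_pos: [0.4678, -0.0635, 0.1206]
tool_rot: [-0.082, 0.997, -0.0, 0.002]
ft_force: [1.1, 0.6, -2.0]
grip_width: 0.0367
```

```bash
python3 - <<'E'
from h import *
go([609,-57,130],180,-25)
E
```

```text
at [467.8 -63.5 120.6] yaw -170.6 F [ 1.1  0.6 -2. ] w 36.7 t 11.1
 turn [  2.  -24.7   9.3] shift now [-140.4  -16.7   -8.9] after [-132.     6.5   51.2]
```

jog_arm(
  deltas=[
    [[0,0,-10,0.5,-6.2,2.3,25],[0,0,0,0.5,-6.2,2.3,25],[0,0,0,0.5,-6.2,2.3,25],[0,0,0,0.5,-6.2,2.3,25],[0,0,0,0,0,0,25]],
  ],
)

```text
clock: 11.55
eef_pos: [0.4635, -0.0624, 0.1245]
tool_rot: [0.002, 0.976, 0.001, 0.219]
ft_force: [-1.5, -0.3, -2.2]
grip_width: 0.0368
```

```bash
python3 - <<'E'
from h import *
go([591,-57,116],180,-25)
E
```

```text
at [463.5 -62.4 124.5] yaw 179.7 F [-1.5 -0.3 -2.2] w 36.8 t 11.6
 turn [ 0.1  0.3 -0.3] shift now [-111.6    5.8   62.1] after [-112.     5.4   61.6]
```

jog_arm(
  deltas=[
    [[-37,2,20,0.1,0.3,-0.3,25],[-37,2,20,0,0,0,25],[-37,1,20,0,0,0,25],[0,0,0,0,0,0,25]],
  ],
)

```text
clock: 11.95
eef_pos: [0.5922, -0.0573, 0.1141]
tool_rot: [-0.001, 0.978, -0.001, 0.211]
ft_force: [-0.2, 0.2, -1.1]
grip_width: 0.0367
```

```bash
python3 - <<'E'
from h import *
go([614,-57,66.5],180,-25)
E
```

```text
at [592.2 -57.3 114.1] yaw -179.8 F [-0.2  0.2 -1.1] w 36.7 t 11.9
 turn [-0.1 -0.7  0.2] shift now [-0.3  0.4 52.4] after [ 0.3  0.3 52.4]
```

jog_arm(
  deltas=[
    [[0,0,23,-0.1,-0.7,0.2,25],[0,0,22,0,0,0,25],[0,0,0,0,0,0,25]],
  ],
)

```text
clock: 12.25
eef_pos: [0.6156, -0.0571, 0.0711]
tool_rot: [-0.002, 0.977, 0.0, 0.214]
ft_force: [-1.6, 0.8, -2.7]
grip_width: 0.0368
```

```bash
python3 - <<'E'
from h import *
go([614,-57,66.5],180,-25)
E
```

```text
at [615.6 -57.1  71.1] yaw -179.8 F [-1.6  0.8 -2.7] w 36.8 t 12.2
 turn [ 0.1 -0.3  0.2] shift now [3.4 0.1 3.5] after [3.4 0.1 3.5]
```

jog_arm(
  deltas=[
    [[0,0,2,0,-0.3,0,25],[0,0,2,0,0,0,25],[0,0,0,0,0,0,25]],
  ],
)

```text
clock: 12.55
eef_pos: [0.6171, -0.0572, 0.0706]
tool_rot: [-0.002, 0.976, 0.0, 0.216]
ft_force: [0.1, -0.1, -2.1]
grip_width: 0.0366
```

jog_arm(
  deltas=[
    [[5,0,0,0,0,0,25],[0,0,0,0,0,0,25]],
  ],
)

```text
clock: 12.75
eef_pos: [0.6126, -0.0574, 0.0703]
tool_rot: [-0.002, 0.976, -0.0, 0.217]
ft_force: [0.2, -0.4, -2.3]
grip_width: 0.0364
```

```bash
python3 - <<'E'
from h import *
go([606.7,-57,63],180,-25)
E
```

```text
at [612.6 -57.4  70.3] yaw -179.7 F [ 0.2 -0.4 -2.3] w 36.4 t 12.8
 turn [0.  0.  0.3] shift now [8.4 0.4 4.1] after [8.4 0.4 4.1]
```

jog_arm(
  deltas=[
    [[0,0,4,0,0,0,25]],
  ],
)

```text
clock: 12.85
eef_pos: [0.6148, -0.0575, 0.0679]
tool_rot: [-0.002, 0.976, -0.0, 0.218]
ft_force: [-34.1, 1.1, 49.6]
grip_width: 0.0371
```

jog_arm(
  deltas=[
    [[0,0,4,0,0,0,25]],
  ],
)

```text
clock: 12.95
eef_pos: [0.6148, -0.0575, 0.0678]
tool_rot: [-0.002, 0.976, -0.0, 0.218]
ft_force: [-52.2, 2.5, 65.9]
grip_width: 0.0367
```

```bash
python3 - <<'E'
from h import *
go([606.7,-57,63],180,-25)
E
```

```text
at [614.8 -57.5  67.8] yaw -179.7 F [-52.2   2.5  65.9] w 36.7 t 12.9
 turn [0.  0.1 0.3] shift now [9.4 0.6 0.9] after [9.4 0.5 0.9]
```

jog_arm(
  deltas=[
    [[0,0,-2.5,0,0,0,25]],
  ],
)

```text
clock: 13.05
eef_pos: [0.6133, -0.0576, 0.0715]
tool_rot: [-0.002, 0.976, -0.0, 0.218]
ft_force: [0.7, 0.2, -2.8]
grip_width: 0.0367
```

jog_arm(
  deltas=[
    [[5,0,0,0,0,0,25]],
  ],
)

```text
clock: 13.15
eef_pos: [0.6101, -0.0578, 0.071]
tool_rot: [-0.002, 0.976, -0.001, 0.22]
ft_force: [-0.5, -0.5, -1.6]
grip_width: 0.0367
```

jog_arm(
  deltas=[
    [[4,0,0,0,0,0,25]],
  ],
)

```text
clock: 13.25
eef_pos: [0.6059, -0.0578, 0.0688]
tool_rot: [-0.002, 0.976, -0.001, 0.22]
ft_force: [0.3, 0.6, -3.5]
grip_width: 0.0366
```

```bash
python3 - <<'E'
from h import *
go([606.7,-57,63],180,-25)
E
```

```text
at [605.9 -57.8  68.8] yaw -179.7 F [ 0.3  0.6 -3.5] w 36.6 t 13.2
 turn [-0.   0.4  0.3] shift now [1.8 0.8 5.6] after [1.7 0.8 5.6]
```

jog_arm(
  deltas=[
    [[3,0,2,0,0.4,0,25]],
  ],
)

```text
clock: 13.35
eef_pos: [0.6063, -0.058, 0.0672]
tool_rot: [-0.002, 0.976, -0.001, 0.219]
ft_force: [5.2, -0.7, 5.6]
grip_width: 0.0368
```

jog_arm(
  deltas=[
    [[3,0,1,0,0,0,25]],
  ],
)

```text
clock: 13.45
eef_pos: [0.6067, -0.0581, 0.0664]
tool_rot: [-0.002, 0.975, -0.001, 0.221]
ft_force: [3.1, 0.2, 4.7]
grip_width: 0.0367
```

```bash
python3 - <<'E'
from h import *
go([606.7,-57,63],180,-25)
E
```

```text
at [606.7 -58.1  66.4] yaw -179.7 F [3.1 0.2 4.7] w 36.7 t 13.4
 turn [-0.   0.6  0.3] shift now [1.5 1.2 3.1] after [1.4 1.1 3.1]
```

jog_arm(
  deltas=[
    [[1,1,2.5,0,0.4,0,25]],
  ],
)

```text
clock: 13.55
eef_pos: [0.6076, -0.0577, 0.0646]
tool_rot: [-0.002, 0.976, -0.001, 0.219]
ft_force: [-26.2, -2.9, 37.1]
grip_width: 0.0371
```

jog_arm(
  deltas=[
    [[1,0,2,0,0,0,25]],
  ],
)

```text
clock: 13.65
eef_pos: [0.6076, -0.0578, 0.0646]
tool_rot: [-0.002, 0.976, -0.001, 0.219]
ft_force: [-24.2, 0.7, 38.3]
grip_width: 0.0366
```

```bash
python3 - <<'E'
from h import *
go([606.7,-57,63],180,-25)
E
```

```text
at [607.6 -57.8  64.6] yaw -179.7 F [-24.2   0.7  38.3] w 36.6 t 13.7
 turn [-0.1  0.3  0.3] shift now [1.5 0.8 1.1] after [1.5 0.8 1.1]
```

jog_arm(
  deltas=[
    [[3,0,-1,0,0,0,25]],
  ],
)

```text
clock: 13.75
eef_pos: [0.6066, -0.0578, 0.066]
tool_rot: [-0.002, 0.975, -0.001, 0.222]
ft_force: [10.3, 0.5, -2.2]
grip_width: 0.0367
```

jog_arm(
  deltas=[
    [[3,0,0.5,0,0,0,25]],
  ],
)

```text
clock: 13.85
eef_pos: [0.6068, -0.0578, 0.0661]
tool_rot: [-0.002, 0.975, -0.001, 0.224]
ft_force: [5.2, -0.1, 2.2]
grip_width: 0.0367
```

```bash
python3 - <<'E'
from h import *
go([606.7,-57,63],180,-25)
E
```

```text
at [606.8 -57.8  66.1] yaw -179.7 F [ 5.2 -0.1  2.2] w 36.7 t 13.8
 turn [-0.1  0.9  0.3] shift now [1.4 0.9 2.7] after [1.4 0.8 2.8]
```

jog_arm(
  deltas=[
    [[1,0,2,0,0.9,0,25],[0,0,0,0,0,0,55],[0,0,0,0,0,0,55],[0,0,-20,0,0,0,55],[0,0,-40,0,0,0,55]],
  ],
)

```text
clock: 14.35
eef_pos: [0.5742, -0.0567, 0.1086]
tool_rot: [-0.003, 0.979, -0.0, 0.205]
ft_force: [-0.1, 0.1, 0.5]
grip_width: 0.0551
```

jog_arm(
  deltas=[
    [[0,0,-40,0,0,0,55],[0,0,0,0,0,0,55]],
  ],
)

```text
clock: 14.55
eef_pos: [0.5558, -0.0567, 0.147]
tool_rot: [-0.003, 0.979, -0.0, 0.203]
ft_force: [1.2, 0.5, 0.7]
grip_width: 0.055
```

```bash
python3 - <<'E'
from h import *
P=wpose(); im=camera("wrist"); np.save("P5.npy",P); cv2.imwrite("pics/w5.png",im[:,:,::-1])
im=camera("top"); print(*rects("top","pack1",.026),sep="\n")
go([479,191,140],215)
E
```

```text
(0.96, [159.2, 262.5], array([471.2, 482.2, 100.1,  43.9, -19. ]), array([472.2, 481.6]))
(0.66, [213.3, 260.0], array([476.2, 330.5, 100.8,  39.5,  21.3]), array([476.2, 330.6]))
(0.7, [270.0, 257.3], array([480.6, 190.4, 101.5,  40. ,  35.3]), array([482.4, 193.7]))
(0.79, [365.2, 205.6], array([ 6.137e+02, -6.020e+01,  9.920e+01,  3.620e+01, -4.000e-01]), array([610.6, -64.9]))
(0.19, [480.2, 232.4], array([ 551.2, -342.9,   31.9,   29.2,  -71.6]), array([ 550.5, -343.4]))
at [554.2 -56.3 141.9] yaw -179.7 F [ 0.1 -0.8 -1.6] w 54.7 t 14.7
 turn [ -7.   22.3 -34.2] shift now [ 68.8 247.7 -27.4] after [-80.2 245.7   1.9]
```

View pics/w5.png

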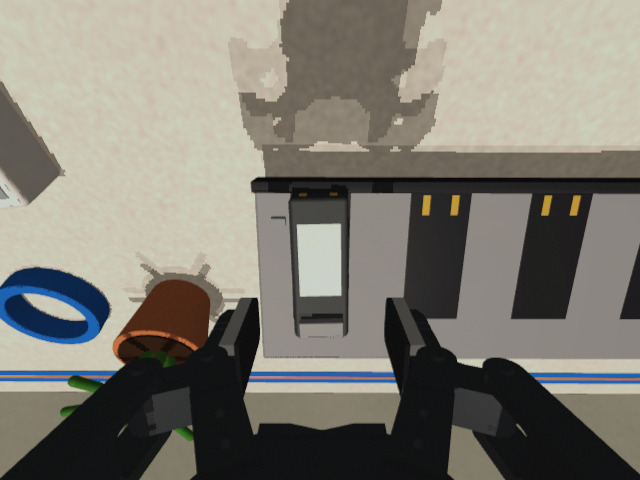

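jog_arm(
  deltas=[
    [[11.5,41,-5,0,0,0,60],[11.5,41,-5,0,0,0,60],[11.5,41,-5,0,0,0,60],[11.5,41,-5,0,0,0,60],[11.5,41,-5,0,0,0,60]],
  ],
)

```text
clock: 15.2
eef_pos: [0.4873, 0.1479, 0.1317]
tool_rot: [0.004, 0.981, -0.003, 0.192]
ft_force: [0.5, -0.3, 0.1]
grip_width: 0.0601
```

jog_arm(
  deltas=[
    [[11.5,41,-5,0,0,0,60],[0,0,0,-1.4,4.5,-6.8,60],[0,0,0,-1.4,4.5,-6.8,60],[0,0,0,-1.4,4.5,-6.8,60],[0,0,0,-1.4,4.5,-6.8,60]],
  ],
)

```text
clock: 15.7
eef_pos: [0.4614, 0.2, 0.1193]
tool_rot: [-0.245, 0.969, -0.001, 0.022]
ft_force: [0.4, 0.3, 0.4]
grip_width: 0.06
```

jog_arm(
  deltas=[
    [[0,0,0,-1.4,4.5,-6.8,60],[0,0,0,0,0,0,60]],
  ],
)

```text
clock: 15.9
eef_pos: [0.4613, 0.1999, 0.1144]
tool_rot: [-0.303, 0.953, -0.0, -0.024]
ft_force: [0.3, -0.4, -0.2]
grip_width: 0.0603
```

```bash
python3 - <<'E'
from h import *
P=wpose(); im=camera("wrist"); np.save("P6.npy",P); cv2.imwrite("pics/w6.png",im[:,:,::-1]); print(np.abs(wpose()-P).max())
print(*rects("wrist","pack1",.026,P),sep="\n")
go([479.5,191,5],215.5)
E
```

```text
0.0015000673074724302
(0.92, [462.5, 320.9], array([451.7, 314.7,  55.5,  46.4,  22. ]), array([449.4, 317.7]))
(0.65, [617.7, 417.4], array([438.1, 475.3,  70.1,  39.1,  82.2]), array([439.6, 463.4]))
at [459.5 199.3 114.6] yaw -144.9 F [ 0.5 -0.3 -1. ] w 60.0 t 16.0
 turn [ 0.8 -2.6 -0.4] shift now [-16.5 -19.8 108.7] after [-11.5 -18.4 109.6]
```

View pics/w6.png

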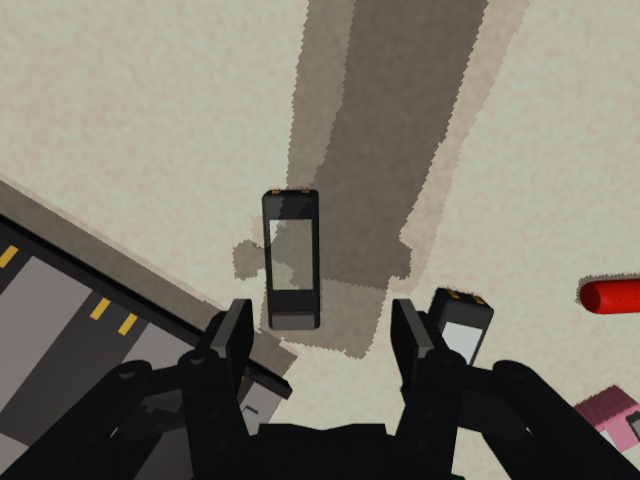

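```bash
python3 - <<'E'
from h import *
P=np.load("P6.npy"); f=onz("wrist",[(264,193),(318,192),(269.5,316),(319.5,316)],.026,P)[:,:2]*1e3; print(f.round(1))
print("yaw",[np.degrees(np.arctan2(*(f[b]-f[a])[::-1])).round(1) for a,b in((0,2),(1,3))])
d=(f[2]+f[3]-f[0]-f[1]); d/=np.linalg.norm(d); c=(f[0]+f[1])/2+50*d; print(c)
go([*c,5],np.degrees(np.arctan2(d[1],d[0]))+180)
E
```

```text
[[449.4 147.2]
 [428.6 175.7]
 [521.8 198.4]
 [501.3 228. ]]
yaw [np.float64(35.3), np.float64(35.7)]
[479.67841099 190.50001138]
at [459.5 199.3 114.6] yaw -144.9 F [ 0.5 -0.3 -1. ] w 60.0 t 16.0
 turn [ 0.8 -2.6 -0.4] shift now [-16.4 -20.3 108.7] after [-11.3 -18.9 109.6]
```

jog_arm(
  deltas=[
    [[0,0,0,0.8,-2.6,-0.4,60],[-11.5,-19,40,0,0,0,60],[0,0,40,0,0,0,60],[0,0,0,0,0,0,60]],
  ],
)

```text
clock: 16.4
eef_pos: [0.4779, 0.1899, 0.0327]
tool_rot: [-0.302, 0.953, -0.0, 0.004]
ft_force: [-1.1, 0.9, 0.1]
grip_width: 0.06
```

```bash
python3 - <<'E'
from h import *
go([479.7,190.5,5],215.5)
E
```

```text
at [477.9 189.9  32.7] yaw -144.9 F [-1.1  0.9  0.1] w 60.0 t 16.4
 turn [-0.2  0.4 -0.4] shift now [-1.6 -0.5 27.7] after [-1.8 -0.6 27.7]
```

jog_arm(
  deltas=[
    [[-1.5,-0.5,14,-0.2,0.4,-0.4,60],[0,0,13,0,0,0,60],[0,0,0,0,0,0,25],[0,0,0,0,0,0,25],[0,0,0,0,0,0,25]],
  ],
)

```text
clock: 16.9
eef_pos: [0.4803, 0.1913, 0.0093]
tool_rot: [-0.305, 0.952, 0.0, 0.003]
ft_force: [0.9, -0.1, -1.9]
grip_width: 0.0364
```

```bash
python3 - <<'E'
from h import *
go([479.7,190.5,5],215.5)
E
```

```text
at [480.3 191.3   9.3] yaw -144.5 F [ 0.9 -0.1 -1.9] w 36.4 t 16.9
 turn [-0.1  0.3 -0. ] shift now [ 0.9 -0.3  4.3] after [ 0.9 -0.3  4.3]
```

jog_arm(
  deltas=[
    [[0,0,-45,0,0,0,25],[0,0,-45,0,0,0,25],[0,0,-35,0,0,0,25],[0,0,0,0,0,0,25]],
  ],
)

```text
clock: 17.3
eef_pos: [0.4789, 0.1913, 0.1399]
tool_rot: [-0.305, 0.952, 0.0, 0.002]
ft_force: [-0.2, 0.5, -1.4]
grip_width: 0.0367
```

```bash
python3 - <<'E'
from h import *
go([592.7,112,116.6],180,-25)
E
```

```text
at [478.9 191.3 139.9] yaw -144.5 F [-0.2  0.5 -1.4] w 36.7 t 17.3
 turn [  7.8 -23.9  34.9] shift now [ -46.5 -130.6   23.6] after [-93.3 -79.3  69.2]
```

jog_arm(
  deltas=[
    [[0,0,0,1.3,-4,5.8,25],[0,0,0,1.3,-4,5.8,25],[0,0,0,1.3,-4,5.8,25],[0,0,0,1.3,-4,5.8,25],[0,0,0,1.3,-4,5.8,25]],
  ],
)

```text
clock: 17.8
eef_pos: [0.4815, 0.1914, 0.1424]
tool_rot: [-0.041, 0.981, 0.002, 0.192]
ft_force: [0.3, 0.2, -1.3]
grip_width: 0.0363
```

jog_arm(
  deltas=[
    [[0,0,0,1.3,-4,5.8,25],[0,0,0,0,0,0,25]],
  ],
)

```text
clock: 18.0
eef_pos: [0.4773, 0.1903, 0.1403]
tool_rot: [0.012, 0.974, 0.002, 0.225]
ft_force: [-0.3, -0.9, -2.3]
grip_width: 0.0366
```

```bash
python3 - <<'E'
from h import *
go([592.7,112,116.6],180,-25)
E
```

```text
at [477.3 190.3 140.3] yaw 178.4 F [-0.3 -0.9 -2.3] w 36.6 t 18.0
 turn [-0.1  1.  -1.4] shift now [-95.2 -75.8  72.1] after [-94.5 -78.3  70.2]
```

jog_arm(
  deltas=[
    [[-32,-26,23,0,1,-1.4,25],[-32,-26,23,0,0,0,25],[-31,-26,23,0,0,0,25],[0,0,0,0,0,0,25]],
  ],
)

```text
clock: 18.4
eef_pos: [0.5956, 0.1134, 0.1181]
tool_rot: [-0.01, 0.977, 0.001, 0.215]
ft_force: [-0.7, 0.8, -2.1]
grip_width: 0.0368
```

```bash
python3 - <<'E'
from h import *
# 12 mm off face contact height, 8 mm up
n=np.array([-.4226,0,.9063]);s=np.array([.9063,0,.4226]);b=np.array([609,112,58.])
go(b+20*n+9*s,180,-25)
E
```

```text
at [595.6 113.4 118.1] yaw -178.8 F [-0.7  0.8 -2.1] w 36.8 t 18.4
 turn [ 0.4 -0.2  1.1] shift now [ 4.2 -1.6 40.1] after [ 4.3 -1.4 40.1]
```

jog_arm(
  deltas=[
    [[4,-1.5,20,0.4,-0.2,1.1,25],[0,0,20,0,0,0,25],[0,0,4,0,0,0,25],[0,0,0,0,0,0,25]],
  ],
)

```text
clock: 18.8
eef_pos: [0.6126, 0.1099, 0.0747]
tool_rot: [-0.001, 0.977, -0.0, 0.214]
ft_force: [-1.1, -0.4, -1.1]
grip_width: 0.0367
```

```bash
python3 - <<'E'
from h import *
n=np.array([-.4226,0,.9063]);s=np.array([.9063,0,.4226]);b=np.array([609,112,58.])
go(b+10.3*n+3*s,180,-25)
E
```

```text
at [612.6 109.9  74.7] yaw -179.9 F [-1.1 -0.4 -1.1] w 36.7 t 18.8
 turn [-0.  -0.3  0.1] shift now [7.3 2.1 3.3] after [7.3 2.1 3.3]
```

jog_arm(
  deltas=[
    [[4,2,0,0,-0.3,0,25]],
  ],
)

```text
clock: 18.9
eef_pos: [0.6097, 0.1121, 0.0738]
tool_rot: [-0.001, 0.976, -0.0, 0.217]
ft_force: [0.3, 0.4, -1.4]
grip_width: 0.0365
```

jog_arm(
  deltas=[
    [[4,0,0,0,0,0,25]],
  ],
)

```text
clock: 19.0
eef_pos: [0.6055, 0.1126, 0.0725]
tool_rot: [-0.001, 0.976, 0.0, 0.217]
ft_force: [-0.3, 0.3, -1.8]
grip_width: 0.0368
```

jog_arm(
  deltas=[
    [[3,0,0,0,0,0,25]],
  ],
)

```text
clock: 19.1
eef_pos: [0.6024, 0.1129, 0.0719]
tool_rot: [-0.002, 0.976, 0.0, 0.217]
ft_force: [5.8, -0.7, 2.3]
grip_width: 0.0368
```

```bash
python3 - <<'E'
from h import *
n=np.array([-.4226,0,.9063]);s=np.array([.9063,0,.4226]);b=np.array([609,112,58.])
go(b+10.3*n+3*s,180,-25)
E
```

```text
at [602.4 112.9  71.9] yaw -179.8 F [ 5.8 -0.7  2.3] w 36.8 t 19.1
 turn [0.1 0.1 0.2] shift now [-3.1 -0.9  5.1] after [-3.1 -0.9  5.1]
```

jog_arm(
  deltas=[
    [[-1,0,4,0,0,0,25]],
  ],
)

```text
clock: 19.2
eef_pos: [0.6048, 0.1133, 0.0697]
tool_rot: [-0.002, 0.976, 0.001, 0.218]
ft_force: [0.1, 0.1, -2.2]
grip_width: 0.0364
```

jog_arm(
  deltas=[
    [[0,0,3,0,0,0,25]],
  ],
)

```text
clock: 19.3
eef_pos: [0.6063, 0.1136, 0.0674]
tool_rot: [-0.002, 0.976, 0.001, 0.218]
ft_force: [-0.6, 0.5, -1.1]
grip_width: 0.0367
```

```bash
python3 - <<'E'
from h import *
n=np.array([-.4226,0,.9063]);s=np.array([.9063,0,.4226]);b=np.array([609,112,58.])
go(b+10.3*n+3*s,180,-25); print(get_obs()["ft_force"]@s,get_obs()["ft_force"]@n)
E
```

```text
at [606.3 113.6  67.4] yaw -179.7 F [-0.6  0.5 -1.1] w 36.7 t 19.3
 turn [0.1 0.2 0.2] shift now [-1.5 -1.6 -0.6] after [-1.5 -1.6 -0.7]
-1.0233375739706312 -0.6962149427246533
```

jog_arm(
  deltas=[
    [[0,-1.5,2.5,0,0,0,25]],
  ],
)

```text
clock: 19.4
eef_pos: [0.607, 0.1131, 0.066]
tool_rot: [-0.003, 0.976, 0.002, 0.219]
ft_force: [-21.6, 3.3, 29.2]
grip_width: 0.0367
```

jog_arm(
  deltas=[
    [[0,0,2.5,0,0,0,25]],
  ],
)

```text
clock: 19.5
eef_pos: [0.607, 0.1131, 0.066]
tool_rot: [-0.003, 0.976, 0.002, 0.219]
ft_force: [-29.6, -2.6, 37.2]
grip_width: 0.0365
```

```bash
python3 - <<'E'
from h import *
n=np.array([-.4226,0,.9063]);s=np.array([.9063,0,.4226]);b=np.array([609,112,58.])
go(b+10.3*n+3*s,180,-25); print(get_obs()["ft_force"]@s,get_obs()["ft_force"]@n)
E
```

```text
at [607.  113.1  66. ] yaw -179.7 F [-29.6  -2.6  37.2] w 36.5 t 19.5
 turn [0.3 0.3 0.3] shift now [-1.5 -1.1 -2.2] after [-1.5 -1.1 -2.2]
-11.06114841357614 46.21974594634033
```

jog_arm(
  deltas=[
    [[3,-1,-1,0,0,0,25]],
  ],
)

```text
clock: 19.6
eef_pos: [0.6046, 0.1125, 0.0672]
tool_rot: [-0.003, 0.976, 0.002, 0.22]
ft_force: [6.1, 2.4, -2.7]
grip_width: 0.0369
```

jog_arm(
  deltas=[
    [[3,0,0.5,0,0,0,25]],
  ],
)

```text
clock: 19.7
eef_pos: [0.6044, 0.1124, 0.0676]
tool_rot: [-0.003, 0.975, 0.002, 0.223]
ft_force: [4.4, -1.8, 1.7]
grip_width: 0.0365
```

```bash
python3 - <<'E'
from h import *
n=np.array([-.4226,0,.9063]);s=np.array([.9063,0,.4226]);b=np.array([609,112,58.])
go(b+10.3*n+3*s,180,-25); print(get_obs()["ft_force"]@s,get_obs()["ft_force"]@n)
E
```

```text
at [604.4 112.4  67.6] yaw -179.7 F [ 4.4 -1.8  1.7] w 36.5 t 19.7
 turn [0.3 0.7 0.3] shift now [-3.1 -0.4  0.4] after [-3.1 -0.4  0.3]
4.671117628167108 -0.2910027896699907
```

jog_arm(
  deltas=[
    [[1,0,2.5,0,0.7,0,25],[0,0,0,0,0,0,55],[0,0,0,0,0,0,55],[0,0,-20,0,0,0,55],[0,0,-40,0,0,0,55]],
  ],
)

```text
clock: 20.2
eef_pos: [0.5757, 0.111, 0.1122]
tool_rot: [-0.003, 0.978, 0.001, 0.209]
ft_force: [-1.0, 0.2, 0.3]
grip_width: 0.0549
```

jog_arm(
  deltas=[
    [[0,0,-40,0,0,0,55],[0,0,0,0,0,0,55]],
  ],
)

```text
clock: 20.4
eef_pos: [0.5588, 0.1113, 0.1523]
tool_rot: [-0.003, 0.978, 0.001, 0.21]
ft_force: [1.2, -0.1, 0.4]
grip_width: 0.055
```

```bash
python3 - <<'E'
from h import *
P=wpose(); im=camera("wrist"); np.save("P7.npy",P); cv2.imwrite("pics/w7.png",im[:,:,::-1])
im=camera("top"); print(*rects("top","pack1",.026),sep="\n")
go([476,331,140],200.5)
E
```

```text
(0.6, [157.8, 265.6], array([470.1, 482.1, 102.5,  45.7, -18.4]), array([470.8, 483.2]))
(0.89, [212.6, 257.2], array([476.6, 330.8,  99.5,  41. ,  21.3]), array([476.1, 331.8]))
(0.6, [298.8, 204.6], array([6.137e+02, 1.143e+02, 9.400e+01, 3.880e+01, 2.000e-01]), array([616.2, 116.2]))
(0.6, [357.2, 206.1], array([614. , -35.3, 109.3,  42.6,  10.8]), array([608.9, -34.8]))
(0.59, [369.2, 200.6], array([ 6.15e+02, -6.67e+01,  9.65e+01,  3.37e+01, -4.00e-01]), array([613. , -64.7]))
at [557.  110.6 146.9] yaw -179.6 F [ 0.1  0.2 -0.1] w 55.2 t 20.6
 turn [ -4.2  23.6 -19.9] shift now [ 75.6 220.9 -26. ] after [ -1.3 234.8   6.9]
```

View pics/w7.png

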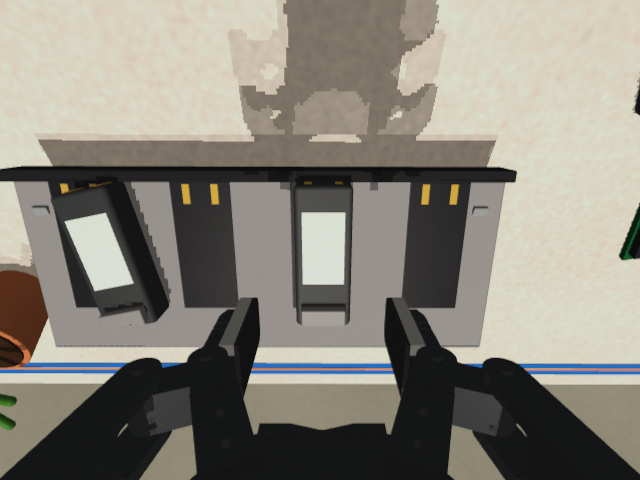

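Pack A has been knocked askew in bay (-57); its foot is at about (85,190) px and its latch end at (130,315) px. I'll measure it against the well-seated second pack, using their white labels.

```bash
cat > lab.py <<'E'
from h import *
n=np.array([-.4226,0,.9063]);s=np.array([.9063,0,.4226]);b=np.array([609,0,58.])
def labels(file,P,lo=3000,z=26):
    im=cv2.imread(file); g=(im.min(2)>190).astype(np.uint8); out=[]
    for c in cv2.findContours(g,0,2)[0]:
        if not lo/3<cv2.contourArea(c)<lo*2: continue
        o,d=ray("wrist",c.reshape(-1,2),P); o=o*1e3
        p=o+d*(((b+z*n-o)@n)/(d@n))[:,None]-b
        q=np.c_[p@s,p[:,1]].astype(np.float32)
        (x,y),(w,h),a=cv2.minAreaRect(q)
        if w<h: w,h,a=h,w,a-90
        out.append(np.round([x,y,w,h,(a+90)%180-90],1)); print(c.reshape(-1,2).mean(0).round(),"slope x,y,len,wid,ang",out[-1])
E
python3 - <<'E'
from lab import *
labels("pics/w7.png",np.load("P7.npy"))
print("w5");labels("pics/w5.png",np.load("P5.npy"))
E
```

```text
[282. 379.] slope x,y,len,wid,ang [ 94.4 112.6 109.4   7.1 -89.9]
[304. 352.] slope x,y,len,wid,ang [ 73.9 112.5  98.3  11.1 -89.9]
[102. 349.] slope x,y,len,wid,ang [ 62.7 -39.9 122.3  33.9 -89.9]
[ 98. 252.] slope x,y,len,wid,ang [ -4.4 -35.   49.5  27.6  11.7]
[325. 251.] slope x,y,len,wid,ang [ -7.4 112.5  48.9  27.6   0.2]
[ 15. 229.] slope x,y,len,wid,ang [-25.2 -85.8  51.4  17.6 -14.9]
w5
[307. 255.] slope x,y,len,wid,ang [ -6.6 -58.1  48.8  27.4   1.2]
```

```bash
python3 - <<'E'
from lab import *
P=np.load("P7.npy"); o,d=ray("wrist",[(185.5,194),(214.5,194),(425.5,194),(454,194),(175,305),(237.5,305),(403,305),(455.5,305)],P); o=o*1e3
p=o+d*(((b-o)@n)/(d@n))[:,None]-b; print(np.c_[p@s,p[:,1]].round(1))
c=b+[0,-33.6,0]+2.5*s
go(c+60*n,180,-25)
E
```

```text
[[-39.   16.2]
 [-39.1  36.5]
 [-39.6 184.8]
 [-39.7 204.8]
 [ 47.7  -1.4]
 [ 47.6  46.9]
 [ 47.3 175.3]
 [ 47.2 216.1]]
at [557.  110.6 146.9] yaw -179.6 F [ 0.1  0.2 -0.1] w 55.2 t 20.6
 turn [ 0.1 -1.2  0.3] shift now [ -12.1 -144.3   42.1] after [ -12.  -144.2   42.6]
```

jog_arm(
  deltas=[
    [[-3,-36,0,0,-1,0,60],[-3,-36,0,0,0,0,60],[-3,-36,0,0,0,0,60],[-3,-36,0,0,0,-6,60],[0,0,0,0,0,-6,60]],
  ],
)

```text
clock: 21.05
eef_pos: [0.5665, -0.0364, 0.1418]
tool_rot: [-0.111, 0.972, -0.022, 0.207]
ft_force: [0.6, 0.8, -0.3]
grip_width: 0.06
```

jog_arm(
  deltas=[
    [[0,0,0,0,0,0,60],[0,0,0,0,0,0,60]],
  ],
)

```text
clock: 21.25
eef_pos: [0.5648, -0.038, 0.1376]
tool_rot: [-0.109, 0.973, -0.021, 0.203]
ft_force: [-0.3, 0.9, -0.3]
grip_width: 0.0604
```

```bash
cat >> lab.py <<'E'
def go2(sl,y,nn,ang):
    "remaining to slope coords, tool axes now; ang = in-plane yaw of pack"
    o=get_obs(); r0=R.from_quat(o["tool_rot"]); r1=tgt(0,180,-25)*R.from_rotvec([0,0,-ang],degrees=True)
    p=o["eef_pos"]*1e3-b; F=o["ft_force"]; T=b+sl*s+nn*n+[0,y,0]
    print("slope",round(p@s,1),"y",p[1].round(1),"n",round(p@n,1),"Fs,Fy,Fn",(F@s).round(1),F[1].round(1),(F@n).round(1),"w",round(o["grip_width"]*1e3,1),"turn",np.degrees((r0.inv()*r1).as_rotvec()).round(1),"shift",r0.inv().apply(T-p-b).round(1))
E
python3 - <<'E'
from lab import *
go2(2.5,-33.6,7,11.7)
P=wpose(); im=camera("wrist"); np.save("P8.npy",P); cv2.imwrite("pics/w8.png",im[:,:,::-1]);labels("pics/w8.png",P)
E
```

```text
slope -6.5 y -38.0 n 90.8 Fs,Fy,Fn -0.4 0.9 -0.1 w 60.4 turn [ 0.5 -1.3  1. ] shift [-11.6   1.6  83.6]
[548. 307.] slope x,y,len,wid,ang [ -7.2 112.8  49.3  27.7   0.2]
[330. 259.] slope x,y,len,wid,ang [ -4.2 -34.7  49.2  27.1  11.8]
```

jog_arm(
  deltas=[
    [[-6,1,30,0.5,-1.3,1,60],[-5,0.5,35,0,0,0,60],[0,0,0,0,0,0,60]],
  ],
)

```text
clock: 21.6
eef_pos: [0.6023, -0.0311, 0.0807]
tool_rot: [-0.099, 0.971, -0.021, 0.216]
ft_force: [-1.4, -0.2, -0.6]
grip_width: 0.06
```

```bash
python3 - <<'E'
from lab import *
go2(2.5,-33.6,8,11.7)
E
```

```text
slope 3.5 y -31.1 n 23.4 Fs,Fy,Fn -1.5 -0.2 0.0 w 60.0 turn [ 0.1  0.1 -0. ] shift [ 1.5 -2.2 15.4]
```

jog_arm(
  deltas=[
    [[1.5,-2,8,0,0,0,60],[0,0,7,0,0,0,60],[0,0,0,0,0,0,25],[0,0,0,0,0,0,25],[0,0,0,0,0,0,25]],
  ],
)

```text
clock: 22.1
eef_pos: [0.6075, -0.0321, 0.0676]
tool_rot: [-0.1, 0.971, -0.021, 0.216]
ft_force: [-0.7, 0.7, -1.6]
grip_width: 0.0365
```

```bash
python3 - <<'E'
from lab import *
go2(6,-57.8,14,0)
E
```

```text
slope 2.7 y -32.1 n 9.4 Fs,Fy,Fn -1.3 0.7 -1.2 w 36.5 turn [ 0.1  0.1 11.7] shift [  1.9 -25.8  -4.7]
```

jog_arm(
  deltas=[
    [[-4,0,-12,0,0,0,25],[0,0,0,0,0,6,25],[0,0,0,0,0,6,25],[0,0,0,0,0,0,25]],
  ],
)

```text
clock: 22.5
eef_pos: [0.6044, -0.0311, 0.0818]
tool_rot: [0.006, 0.976, 0.003, 0.217]
ft_force: [-0.1, -0.7, -2.4]
grip_width: 0.0368
```

```bash
python3 - <<'E'
from lab import *
go2(6,-57.8,14,0)
E
```

```text
slope 5.9 y -31.1 n 23.5 Fs,Fy,Fn -1.1 -0.7 -2.1 w 36.8 turn [ 0.1  0.  -0.8] shift [ -0.4 -26.7   9.5]
```

jog_arm(
  deltas=[
    [[-1,-14,0,0,0,-0.8,25],[0,-13,5,0,0,0,25],[0,0,3,0,0,0,25],[0,0,0,0,0,0,25]],
  ],
)

```text
clock: 22.9
eef_pos: [0.6077, -0.0588, 0.0744]
tool_rot: [-0.004, 0.976, 0.001, 0.216]
ft_force: [-0.3, -0.7, -2.1]
grip_width: 0.0366
```

```bash
python3 - <<'E'
from lab import *
go2(1,-57.8,11,0)
E
```

```text
slope 5.7 y -58.8 n 15.4 Fs,Fy,Fn -1.2 -0.7 -1.7 w 36.6 turn [ 0.2 -0.   0.4] shift [4.7 1.  4.4]
```

jog_arm(
  deltas=[
    [[3,1,2,0,0,0.4,25]],
  ],
)

```text
clock: 23.0
eef_pos: [0.6062, -0.0578, 0.0714]
tool_rot: [-0.0, 0.976, 0.002, 0.217]
ft_force: [-0.4, -0.2, -2.3]
grip_width: 0.0365
```

jog_arm(
  deltas=[
    [[3,0,2,0,0,0,25]],
  ],
)

```text
clock: 23.1
eef_pos: [0.6043, -0.0574, 0.068]
tool_rot: [-0.0, 0.976, 0.002, 0.217]
ft_force: [3.6, 0.3, 3.2]
grip_width: 0.0368
```

jog_arm(
  deltas=[
    [[3,0,2,0,0,0,25]],
  ],
)

```text
clock: 23.2
eef_pos: [0.6048, -0.0574, 0.0667]
tool_rot: [-0.001, 0.976, 0.002, 0.22]
ft_force: [3.8, 0.9, 3.5]
grip_width: 0.0364
```

```bash
python3 - <<'E'
from lab import *
go2(1,-57.8,10,0)
E
```

```text
slope -0.1 y -57.4 n 9.6 Fs,Fy,Fn 5.0 0.9 1.5 w 36.4 turn [0.2 0.4 0. ] shift [-1.1 -0.4 -0.4]
```

Lip contact. I'll press to the face with a slight downslope bias, then release.

jog_arm(
  deltas=[
    [[1,0,2,0,0.4,0,25]],
  ],
)

```text
clock: 23.3
eef_pos: [0.6053, -0.0573, 0.0657]
tool_rot: [-0.001, 0.976, 0.002, 0.217]
ft_force: [-17.9, 1.3, 24.1]
grip_width: 0.0369
```

```bash
python3 - <<'E'
from lab import *
go2(1,-57.8,10,0)
E
```

```text
slope -0.1 y -57.3 n 8.5 Fs,Fy,Fn -6.0 1.3 29.4 w 36.9 turn [0.2 0.1 0.1] shift [-1.1 -0.5 -1.5]
```

jog_arm(
  deltas=[
    [[0,0,0,0,0,0,55],[0,0,0,0,0,0,55],[0,0,-25,0,0,0,55],[0,0,-40,0,0,0,55],[0,0,-35,0,0,0,55]],
  ],
)

```text
clock: 23.8
eef_pos: [0.5578, -0.056, 0.1513]
tool_rot: [-0.002, 0.978, 0.003, 0.209]
ft_force: [0.5, 0.5, 0.2]
grip_width: 0.0553
```

```bash
python3 - <<'E'
from lab import *
P=wpose(); im=camera("wrist"); cv2.imwrite("pics/w9.png",im[:,:,::-1]); labels("pics/w9.png",P)
im=camera("top"); print(*rects("top","pack1",.026),sep="\n")
go([476.5,331,140],200.5)
E
```

```text
[577. 252.] slope x,y,len,wid,ang [ -7.2 112.8  48.6  27.5   0.2]
[308. 255.] slope x,y,len,wid,ang [ -7.  -57.5  49.2  27.3   0.9]
(0.7, [157.2, 265.4], array([468.9, 481.9, 100.6,  42.3, -20.6]), array([467.6, 484.9]))
(0.95, [215.1, 261.2], array([476.7, 330.7, 102.9,  41.3,  22.6]), array([476.7, 330.9]))
(0.72, [298.8, 204.0], array([6.099e+02, 1.169e+02, 1.018e+02, 3.890e+01, 1.000e-01]), array([615.2, 124.9]))
(0.77, [366.4, 204.8], array([ 6.163e+02, -6.020e+01,  9.400e+01,  3.620e+01, -4.000e-01]), array([617.8, -60.7]))
at [560.2 -56.4 153.9] yaw -179.8 F [ 0.7 -0.5 -0.7] w 55.0 t 23.9
 turn [ -4.1  24.4 -20. ] shift now [ 81.  387.7 -20. ] after [-57.3 392.1  13.9]
```

jog_arm(
  deltas=[
    [[9,43,-2,0,0,0,60],[9,43,-2,0,0,0,60],[9,43,-2,0,0,0,60],[9,43,-2,0,0,0,60],[9,43,-2,0,0,0,60]],
  ],
)

```text
clock: 24.45
eef_pos: [0.5142, 0.1583, 0.14]
tool_rot: [0.005, 0.977, -0.0, 0.211]
ft_force: [0.7, 0.0, 0.3]
grip_width: 0.0599
```

jog_arm(
  deltas=[
    [[9,43,-2,0,0,0,60],[9,43,-2,0,0,0,60],[9,43,-2,0,0,0,60],[9,43,-2,0,0,0,60],[0,0,0,-1,6,-5,60]],
  ],
)

```text
clock: 24.95
eef_pos: [0.4685, 0.3436, 0.1216]
tool_rot: [-0.048, 0.987, -0.003, 0.153]
ft_force: [0.6, 0.0, 0.2]
grip_width: 0.0599
```

jog_arm(
  deltas=[
    [[0,0,0,-1,6,-5,60],[0,0,0,-1,6,-5,60],[0,0,0,-1,6,-5,60],[0,0,0,0,0,0,60],[0,0,0,0,0,0,60]],
  ],
)

```text
clock: 25.45
eef_pos: [0.4644, 0.3473, 0.1117]
tool_rot: [-0.187, 0.982, -0.006, -0.017]
ft_force: [0.4, 0.3, -0.0]
grip_width: 0.0599
```

```bash
python3 - <<'E'
from h import *
P=wpose(); im=camera("wrist"); np.save("P10.npy",P); cv2.imwrite("pics/w10.png",im[:,:,::-1]); print(np.abs(wpose()-P).max())
print(*rects("wrist","pack1",.026,P),sep="\n")
go([476.5,331,5],201)
E
```

```text
0.0004062673479578449
(0.6, [292.4, 253.9], array([475. , 330.6, 101. ,  37.5,  21.4]), array([465.9, 329.2]))
(0.59, [497.3, 310.7], array([460.8, 478.2,  82.1,  54.8, -21. ]), array([465.8, 478.5]))
at [463.5 347.  112.2] yaw -158.4 F [-0.6 -0.1 -0.7] w 60.1 t 25.6
 turn [-0.4 -2.   0.6] shift now [-10.  -19.  107.1] after [ -6.4 -19.6 107.2]
```

View pics/w10.png

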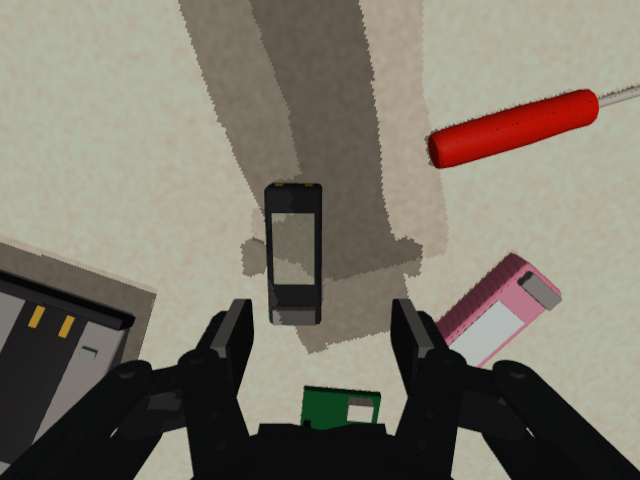

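jog_arm(
  deltas=[
    [[0,0,0,-0.4,-2,0,60],[-6,-19.5,40,0,0,0,60],[0,0,40,0,0,0,60],[0,0,0,0,0,0,60]],
  ],
)

```text
clock: 25.95
eef_pos: [0.4745, 0.3317, 0.0333]
tool_rot: [-0.188, 0.982, 0.002, 0.005]
ft_force: [-0.4, -0.8, -0.4]
grip_width: 0.0599
```

```bash
python3 - <<'E'
from h import *
go([475.5,330.8,5],201.4)
E
```

```text
at [474.5 331.7  33.3] yaw -158.3 F [-0.4 -0.8 -0.4] w 59.9 t 25.9
 turn [0.1 0.6 0.3] shift now [-0.3 -1.3 28.3] after [-0.6 -1.2 28.3]
```

jog_arm(
  deltas=[
    [[-0.5,-1,14,0,0.6,0.3,60],[0,0,14,0,0,0,60],[0,0,0,0,0,0,25],[0,0,0,0,0,0,25],[0,0,0,0,0,0,25]],
  ],
)

```text
clock: 26.45
eef_pos: [0.4766, 0.3331, 0.0108]
tool_rot: [-0.186, 0.983, 0.002, 0.003]
ft_force: [-0.2, 0.6, -3.2]
grip_width: 0.0366
```

```bash
python3 - <<'E'
from h import *
go([475.5,330.8,5],201.4)
E
```

```text
at [476.6 333.1  10.8] yaw -158.6 F [-0.2  0.6 -3.2] w 36.6 t 26.4
 turn [ 0.1  0.4 -0. ] shift now [ 1.9 -1.7  5.7] after [ 1.8 -1.7  5.8]
```

jog_arm(
  deltas=[
    [[0,0,-45,0,0,0,25],[0,0,-45,0,0,0,25],[0,0,-35,0,0,0,25],[0,0,0,0,0,0,25]],
  ],
)

```text
clock: 26.85
eef_pos: [0.4746, 0.3325, 0.1399]
tool_rot: [-0.186, 0.983, 0.001, 0.001]
ft_force: [0.5, 0.3, -1.7]
grip_width: 0.0364
```

```bash
python3 - <<'E'
from lab import *
go([593,194.8,116.6],180,-25)
E
```

```text
at [474.6 332.5 139.9] yaw -158.6 F [ 0.5  0.3 -1.7] w 36.4 t 26.9
 turn [  4.8 -24.6  21. ] shift now [ -59.9 -171.5   23.1] after [ -97.4 -137.7   71.2]
```

jog_arm(
  deltas=[
    [[0,0,0,1.2,-6.1,5.3,25],[0,0,0,1.2,-6.1,5.3,25],[0,0,0,1.2,-6.1,5.3,25],[0,0,0,1.2,-6.1,5.3,25],[0,0,0,0,0,0,25]],
  ],
)

```text
clock: 27.35
eef_pos: [0.4729, 0.3304, 0.1361]
tool_rot: [0.009, 0.976, -0.0, 0.219]
ft_force: [0.0, -0.8, -3.0]
grip_width: 0.037
```

jog_arm(
  deltas=[
    [[-24,-34,17,0,0,0,25],[-24,-34,17,0,0,0,25],[-24,-34,17,0,0,0,25],[-24,-34,17,0,0,0,25],[0,0,0,0,0,0,25]],
  ],
)

```text
clock: 27.85
eef_pos: [0.5904, 0.1928, 0.1126]
tool_rot: [-0.001, 0.977, 0.002, 0.214]
ft_force: [0.6, 0.4, -2.1]
grip_width: 0.0367
```

```bash
python3 - <<'E'
from lab import *
go2(10,194.8,20,0)
E
```

```text
slope 6.2 y 192.8 n 57.3 Fs,Fy,Fn -0.3 0.4 -2.1 w 36.7 turn [ 0.2 -0.3  0.1] shift [-4.1  1.9 37.3]
```

jog_arm(
  deltas=[
    [[-4,2,18,0,-0.3,0,25],[0,0,19,0,0,0,25],[0,0,4,0,0,0,25],[0,0,0,0,0,0,25]],
  ],
)

```text
clock: 28.25
eef_pos: [0.6139, 0.1921, 0.0746]
tool_rot: [-0.002, 0.977, 0.002, 0.212]
ft_force: [-0.6, 0.4, -3.1]
grip_width: 0.0365
```

```bash
python3 - <<'E'
from lab import *
go2(2,194.8,11,0)
E
```

```text
slope 11.5 y 192.1 n 13.0 Fs,Fy,Fn -1.8 0.4 -2.5 w 36.5 turn [ 0.3 -0.5  0.1] shift [9.5 2.7 2.1]
```

jog_arm(
  deltas=[
    [[4,2.5,0,0,-0.5,0,25],[4,0,0,0,0,0,25]],
  ],
)

```text
clock: 28.45
eef_pos: [0.6067, 0.1955, 0.072]
tool_rot: [-0.002, 0.976, 0.002, 0.217]
ft_force: [0.2, -0.3, -2.7]
grip_width: 0.0366
```

jog_arm(
  deltas=[
    [[3,0,1,0,0,0,25]],
  ],
)

```text
clock: 28.55
eef_pos: [0.6038, 0.1961, 0.0703]
tool_rot: [-0.003, 0.976, 0.003, 0.217]
ft_force: [-1.0, 0.4, -2.9]
grip_width: 0.0365
```

```bash
python3 - <<'E'
from lab import *
go2(2,194.8,11,0)
E
```

```text
slope 0.5 y 196.1 n 13.3 Fs,Fy,Fn -2.1 0.4 -2.2 w 36.5 turn [0.4 0.  0.2] shift [-1.5 -1.3  2.3]
```

jog_arm(
  deltas=[
    [[2,-1.3,2,0,0,0,25]],
  ],
)

```text
clock: 28.65
eef_pos: [0.6034, 0.1957, 0.0689]
tool_rot: [-0.003, 0.976, 0.003, 0.218]
ft_force: [2.8, 1.4, -0.0]
grip_width: 0.0364
```

jog_arm(
  deltas=[
    [[2,0,2,0,0,0,25]],
  ],
)

```text
clock: 28.75
eef_pos: [0.6038, 0.1961, 0.0679]
tool_rot: [-0.003, 0.975, 0.004, 0.22]
ft_force: [2.4, -1.0, 0.4]
grip_width: 0.0364
```

```bash
python3 - <<'E'
from lab import *
go2(2,194.8,11,0)
E
```

```text
slope -0.5 y 196.1 n 11.2 Fs,Fy,Fn 2.3 -1.0 -0.7 w 36.4 turn [0.5 0.4 0.3] shift [-2.5 -1.3  0.2]
```

Lip contact; press down.

jog_arm(
  deltas=[
    [[1,-1.5,2.5,0,0.4,0,25]],
  ],
)

```text
clock: 28.85
eef_pos: [0.6044, 0.1956, 0.0666]
tool_rot: [-0.004, 0.976, 0.005, 0.218]
ft_force: [-16.8, 2.2, 22.1]
grip_width: 0.0367
```

jog_arm(
  deltas=[
    [[1,0,2,0,0,0,25]],
  ],
)

```text
clock: 28.95
eef_pos: [0.6044, 0.1957, 0.0667]
tool_rot: [-0.004, 0.976, 0.005, 0.219]
ft_force: [-15.8, -3.9, 22.0]
grip_width: 0.0367
```

```bash
python3 - <<'E'
from lab import *
go2(2,194.8,11,0)
E
```

```text
slope -0.5 y 195.7 n 9.8 Fs,Fy,Fn -5.1 -3.9 26.6 w 36.7 turn [0.6 0.2 0.3] shift [-2.5 -0.9 -1.2]
```

jog_arm(
  deltas=[
    [[0,0,0,0,0,0,55],[0,0,0,0,0,0,55],[0,0,-25,0,0,0,55],[0,0,-40,0,0,0,55],[0,0,-35,0,0,0,55]],
  ],
)

```text
clock: 29.45
eef_pos: [0.559, 0.1931, 0.1544]
tool_rot: [-0.003, 0.977, 0.003, 0.214]
ft_force: [0.2, -0.4, 0.2]
grip_width: 0.0552
```

```bash
python3 - <<'E'
from lab import *
P=wpose(); im=camera("wrist"); cv2.imwrite("pics/w11.png",im[:,:,::-1]); labels("pics/w11.png",P)
im=camera("top"); print(*rects("top","pack1",.026),sep="\n"); cv2.imwrite("pics/top2.png",im[:,:,::-1])
go([453,-347.6,150],188.4)
E
```

```text
(0.97, [157.1, 262.0], array([470. , 483.3,  99.9,  45. , -17.3]), array([473.3, 481.9]))
(0.65, [263.3, 205.3], array([6.151e+02, 2.022e+02, 9.150e+01, 3.890e+01, 3.000e-01]), array([611.9, 204. ]))
(0.82, [300.0, 207.5], array([6.112e+02, 1.182e+02, 1.044e+02, 4.150e+01, 1.000e-01]), array([625.7, 122.2]))
(0.82, [366.9, 205.1], array([612.4, -59.9, 106.9,  46.4,  -0. ]), array([613.4, -58.4]))
at [561.1 194.2 157. ] yaw -179.7 F [ 0.2 -0.   0.5] w 54.9 t 29.6
 turn [-1.3 25.1 -7.9] shift now [ 103.6 -540.9  -45. ] after [ 186.1 -520.2    7. ]
```

View pics/w11.png

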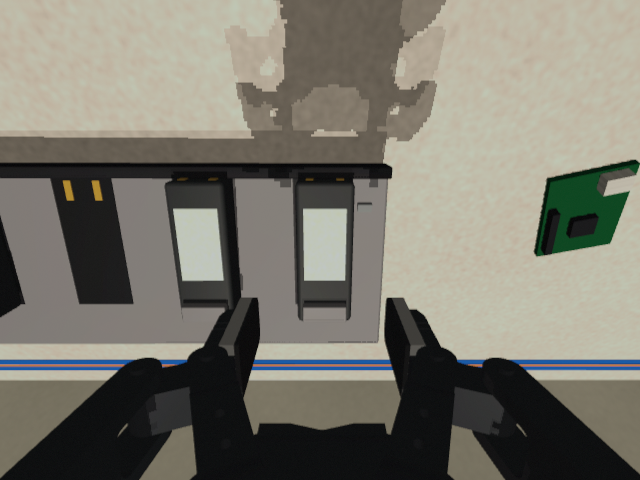

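jog_arm(
  deltas=[
    [[8,-42,-3.5,0,0,0,50],[8,-42,-3.5,0,0,0,50],[8,-42,-3.5,0,0,0,50],[8,-42,-3.5,0,0,0,50],[8,-42,-3.5,0,0,0,50]],
  ],
)

```text
clock: 30.1
eef_pos: [0.5202, -0.0166, 0.1497]
tool_rot: [-0.009, 0.976, 0.006, 0.216]
ft_force: [-0.1, 0.0, -0.3]
grip_width: 0.0503
```

jog_arm(
  deltas=[
    [[8,-42,-3.5,0,0,0,50],[8,-42,-3.5,0,0,0,50],[8,-42,-3.5,0,0,0,50],[8,-42,-3.5,0,0,0,50],[8,-42,-3.5,0,0,0,50]],
  ],
)

```text
clock: 30.6
eef_pos: [0.4759, -0.2359, 0.1402]
tool_rot: [-0.009, 0.977, 0.008, 0.213]
ft_force: [0.8, -0.6, 0.7]
grip_width: 0.0497
```

jog_arm(
  deltas=[
    [[8,-42,-3.5,0,0,0,50],[8,-42,-3.5,0,0,0,50],[8,-36,-3.5,0,0,0,50],[0,0,0,-0.4,6.3,-2,50],[0,0,0,-0.4,6.3,-2,50]],
  ],
)

```text
clock: 31.1
eef_pos: [0.4415, -0.3696, 0.1284]
tool_rot: [-0.037, 0.995, 0.009, 0.097]
ft_force: [0.2, -0.6, -1.3]
grip_width: 0.05
```

jog_arm(
  deltas=[
    [[0,0,0,-0.4,6.3,-2,50],[0,0,0,-0.4,6.3,-2,50],[0,0,0,0,0,0,50],[0,0,0,0,0,0,50]],
  ],
)

```text
clock: 31.5
eef_pos: [0.4414, -0.3718, 0.1212]
tool_rot: [-0.073, 0.997, 0.011, -0.02]
ft_force: [-0.6, -0.2, -0.7]
grip_width: 0.0501
```

```bash
python3 - <<'E'
from h import *
go([452,-349,65],188.4)
E
```

```text
at [ 441.4 -371.8  121.2] yaw -171.6 F [-0.6 -0.2 -0.7] w 50.1 t 31.5
 turn [ 1.4 -2.2  0. ] shift now [-15.9  19.6  56.2] after [-13.8  21.   56.2]
```

jog_arm(
  deltas=[
    [[0,0,0,1.4,-2.2,0,50],[-14,21,10,0,0,0,50],[0,0,20,0,0,0,50],[0,0,20,0,0,0,50],[0,0,0,0,0,0,50]],
  ],
)

```text
clock: 32.0
eef_pos: [0.4478, -0.3478, 0.0666]
tool_rot: [-0.07, 0.998, 0.002, 0.003]
ft_force: [-0.2, -0.6, 0.0]
grip_width: 0.0503
```

```bash
python3 - <<'E'
from h import *
go([452,-349,65],188.4)
E
```

```text
at [ 447.8 -347.8   66.6] yaw -172.0 F [-0.2 -0.6  0. ] w 50.3 t 32.0
 turn [ 0.2  0.4 -0.4] shift now [-4.  -1.8  1.6] after [-4.  -1.8  1.6]
```

jog_arm(
  deltas=[
    [[-4,-1.5,2,0,0.4,-0.4,50],[0,0,0,0,0,0,0],[0,0,0,0,0,0,0],[0,0,0,0,0,0,0],[0,0,0,0,0,0,0]],
  ],
)

```text
clock: 32.5
eef_pos: [0.4514, -0.3497, 0.0666]
tool_rot: [-0.072, 0.997, 0.001, 0.001]
ft_force: [0.9, -0.7, -4.8]
grip_width: 0.0136
```

jog_arm(
  deltas=[
    [[0,0,0,0,0,8,0],[0,0,0,0,0,8,0],[0,0,0,0,0,8,0],[0,0,0,0,0,8,0],[0,0,0,0,0,8,0]],
  ],
)

```text
clock: 33.0
eef_pos: [0.4515, -0.3491, 0.0666]
tool_rot: [0.285, 0.958, 0.001, 0.0]
ft_force: [0.7, 0.7, -1.7]
grip_width: 0.014
```

jog_arm(
  deltas=[
    [[0,0,0,0,0,8,0],[0,0,0,0,0,8,0],[0,0,0,0,0,8,0],[0,0,0,0,0,8,0],[0,0,0,0,0,8,0]],
  ],
)

```text
clock: 33.5
eef_pos: [0.452, -0.3487, 0.0666]
tool_rot: [0.607, 0.795, 0.002, -0.0]
ft_force: [0.3, 0.6, -2.3]
grip_width: 0.0138
```

```bash
python3 - <<'E'
from h import *
go([452,-349,65],98.4)
E
```

```text
at [ 452.  -348.7   66.6] yaw 105.2 F [ 0.3  0.6 -2.3] w 13.8 t 33.5
 turn [ 0.1 -0.1  6.8] shift now [-0.3 -0.1  1.6] after [-0.3 -0.   1.6]
```

jog_arm(
  deltas=[
    [[0,0,0,0,0,6.8,0],[0,0,0,0,0,0,50],[0,0,0,0,0,0,50],[0,0,-40,0,0,0,50],[0,0,-40,0,0,0,50]],
  ],
)

```text
clock: 34.0
eef_pos: [0.449, -0.3468, 0.143]
tool_rot: [0.652, 0.758, 0.001, -0.006]
ft_force: [1.0, -1.1, 0.5]
grip_width: 0.0502
```

jog_arm(
  deltas=[
    [[0,0,0,0,0,0,10]],
  ],
)

```text
clock: 34.1
eef_pos: [0.452, -0.3492, 0.1491]
tool_rot: [0.652, 0.758, 0.001, -0.0]
ft_force: [0.7, -0.4, 0.1]
grip_width: 0.0364
```

```bash
python3 - <<'E'
from h import *
P=wpose(); im=camera("wrist"); np.save("P12.npy",P); cv2.imwrite("pics/w12.png",im[:,:,::-1]); print(np.abs(wpose()-P).max())
print(*rects("wrist","start",.05,P),sep="\n")
go([549.5,-334,90],98.4)
E
```

```text
0.0025984111812234686
(0.68, [465.3, 247.3], array([ 553.2, -337.7,   37.3,   32.7,  -17.3]), array([ 555., -337.]))
at [ 449.8 -347.5  144.5] yaw 98.6 F [ 0.7 -0.4 -1.2] w 21.6 t 34.2
 turn [-0.2 -0.4  0.2] shift now [ -1.9 100.8  54.1] after [ -1.2 100.6  54.5]
```

View pics/w12.png

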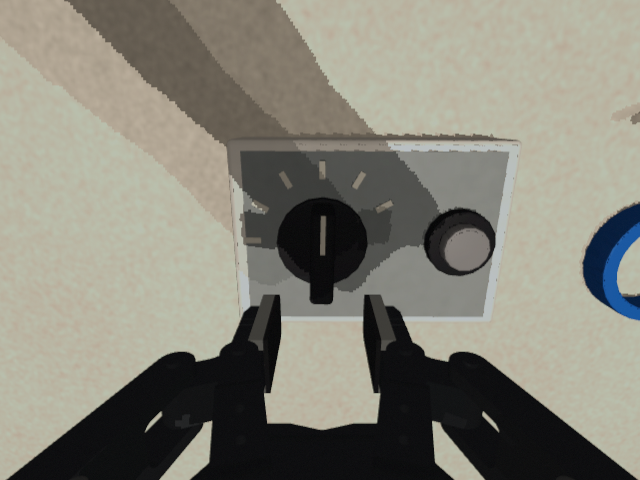

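Pointer is at the fourth tick (322,170), which is 3 clicks. Now the button.

jog_arm(
  deltas=[
    [[-1,34,0,-0.2,-0.4,0,0],[0,34,0,0,0,0,0],[0,33,10,0,0,0,0],[0,0,30,0,0,0,0],[0,0,0,0,0,0,0]],
  ],
)

```text
clock: 34.7
eef_pos: [0.549, -0.3313, 0.0964]
tool_rot: [0.651, 0.759, -0.001, -0.005]
ft_force: [-1.0, 1.0, -0.1]
grip_width: -0.0001
```

```bash
python3 - <<'E'
from h import *
go([549.3,-335,80],98.4)
E
```

```text
at [ 549.  -331.3   96.4] yaw 98.8 F [-1.   1.  -0.1] w -0.1 t 34.7
 turn [-0.4 -0.3  0.4] shift now [-3.9 -0.1 16.4] after [-3.8 -0.2 16.4]
```

jog_arm(
  deltas=[
    [[-3.5,0,10,-0.4,-0.3,0,0],[0,0,10,0,0,0,0],[0,0,5,0,0,0,0]],
  ],
)

```text
clock: 35.0
eef_pos: [0.548, -0.3341, 0.0695]
tool_rot: [0.65, 0.76, -0.0, -0.002]
ft_force: [-0.1, 0.1, -0.5]
grip_width: -0.0001
```

jog_arm(
  deltas=[
    [[0,0,4,0,0,0,0]],
  ],
)

```text
clock: 35.1
eef_pos: [0.5477, -0.3341, 0.0655]
tool_rot: [0.65, 0.76, -0.0, -0.002]
ft_force: [0.3, 0.6, 1.9]
grip_width: -0.0001
```

jog_arm(
  deltas=[
    [[0,0,4,0,0,0,0]],
  ],
)

```text
clock: 35.2
eef_pos: [0.5477, -0.3341, 0.0622]
tool_rot: [0.65, 0.76, 0.0, -0.002]
ft_force: [-0.7, 0.9, 3.9]
grip_width: 0.0001
```

jog_arm(
  deltas=[
    [[0,0,3,0,0,0,0]],
  ],
)

```text
clock: 35.3
eef_pos: [0.5478, -0.3342, 0.0609]
tool_rot: [0.65, 0.76, 0.0, -0.002]
ft_force: [-5.1, 4.3, 16.4]
grip_width: 0.0002
```

jog_arm(
  deltas=[
    [[0,0,2,0,0,0,0],[0,0,2,0,0,0,0]],
  ],
)

```text
clock: 35.5
eef_pos: [0.5478, -0.3341, 0.0611]
tool_rot: [0.65, 0.76, 0.001, -0.0]
ft_force: [-3.0, 2.6, 7.7]
grip_width: -0.0
```

jog_arm(
  deltas=[
    [[0,0,-20,0,0,0,0],[0,0,-40,0,0,0,0],[0,0,-40,0,0,0,0],[0,0,-40,0,0,0,0],[0,0,0,0,0,0,0]],
  ],
)

```text
clock: 36.0
eef_pos: [0.5472, -0.3349, 0.2072]
tool_rot: [0.651, 0.759, 0.0, 0.0]
ft_force: [1.1, -0.4, 1.1]
grip_width: 0.0
```

```bash
python3 - <<'E'
from h import *
print(get_obs()["ft_force"],get_obs()["clock"])
im=camera("top"); cv2.imwrite("pics/top3.png",cv2.resize(im[120:340,110:560,::-1],None,fx=1.75,fy=1.75,interpolation=cv2.INTER_CUBIC))
E
```

```text
[ 1.05956531 -0.35878373  1.08709717] 36.0
```

View pics/top3.png

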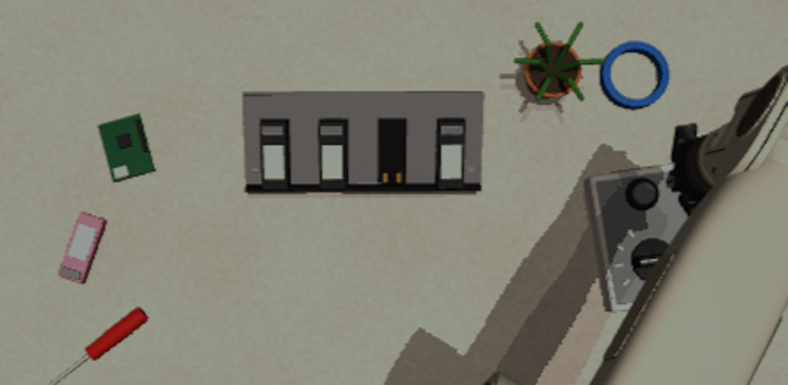

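```bash
python3 -c "
from workcell import *
print(job_done())"
```

```text
the job is handed in; nothing more can be done
None
```

The job is done and handed in at about 36 s of the 210 s allowed.

- **Selector:** I wound it anticlockwise to the stop. The torque rose to about 2.9 Nm there and the pointer sat on the first tick. After the packs were in, I turned it 3 clicks clockwise, and the wrist image showed the pointer on the fourth tick.
- **Packs:** All three grey packs are in bays of their own, flat, latch end up and foot against the lip. I felt contact with both the lip and the face before each release.
- **Knocked pack:** The first pack was knocked about 12° askew after I had placed it. I picked it up and set it back. The first two packs then measured within about 2 mm of their bay lines and 1° of square.
- **Start button:** I pressed it until it stopped moving. It went down about 5–6 mm, and the force jumped from about 4 N to 16 N at the bottom. The arm then moved clear.

The last top picture shows three seated packs with one bay empty, and the pink look-alike and the other items where they were.

- **Third pack check:** The label measurement on the third pack found nothing in its picture. I checked that pack by eye and by the contact forces only.
- **High press:** On the first placing, the pack pressed on the dock face with about 84 N at the wrist. That is under the 120 N wrist limit, and it came through the held pack rather than the gripper's body.

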